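# Pack the batch, shut the box, zero the counters

### The job

Finish off this batch: pack all the small black channel mouldings lying on the bench into the grey box and shut its lid fully. Only when the box is shut, turn both reset knobs on the counter unit back, counter-clockwise, until each is home against its zero stop. Leave all the other things on the bench where they are.

Things in the scene. Friction and masses are not known exactly. Their poses are not given: they have to be found in the camera images.
- m1: a small black plastic moulding to be packed: a U-channel 66 mm long (its x), 28 mm wide (its y), 26 mm high (its z), lying open side down; top plate and side walls 5 mm thick, two round grey marks on top; 40 g. Origin: centre of its underside, 13 mm below its middle. 4 to 6 of these are present (None: absent)
- m2: a small black plastic moulding to be packed: a U-channel 66 mm long (its x), 28 mm wide (its y), 26 mm high (its z), lying open side down; top plate and side walls 5 mm thick, two round grey marks on top; 40 g. Origin: centre of its underside, 13 mm below its middle. 4 to 6 of these are present (None: absent)
- m3: a small black plastic moulding to be packed: a U-channel 66 mm long (its x), 28 mm wide (its y), 26 mm high (its z), lying open side down; top plate and side walls 5 mm thick, two round grey marks on top; 40 g. Origin: centre of its underside, 13 mm below its middle. 4 to 6 of these are present (None: absent)
- m4: a small black plastic moulding to be packed: a U-channel 66 mm long (its x), 28 mm wide (its y), 26 mm high (its z), lying open side down; top plate and side walls 5 mm thick, two round grey marks on top; 40 g. Origin: centre of its underside, 13 mm below its middle. 4 to 6 of these are present (None: absent)
- m5: a small black plastic moulding to be packed: a U-channel 66 mm long (its x), 28 mm wide (its y), 26 mm high (its z), lying open side down; top plate and side walls 5 mm thick, two round grey marks on top; 40 g. Origin: centre of its underside, 13 mm below its middle. 4 to 6 of these are present (None: absent)
- m6: a small black plastic moulding to be packed: a U-channel 66 mm long (its x), 28 mm wide (its y), 26 mm high (its z), lying open side down; top plate and side walls 5 mm thick, two round grey marks on top; 40 g. Origin: centre of its underside, 13 mm below its middle. 4 to 6 of these are present (None: absent)
- box_in (a point): centre of the inner floor of the grey plastic transit box, 5 mm above the bench. The box is fixed, outside 180 mm (its x, away from the robot) by 250 mm (its y) by 50 mm high, walls and floor 5 mm, hinged lid on its far (+x) rim. Axes are those of the box
- lid (a joint): the box's lid, rad: 0 is fully shut, about 1.6 to 1.75 (standing open, upright) at the start, 1.9 at most. A stiff hinge: it stays where it is left and must be pushed all the way down
- lid_hinge (a point): middle of the lid's hinge line (along the box's y), on the far rim at 50 mm height; its axes turn with the lid. The lid is a plate 6 mm thick reaching 180 mm from here along its own -x, with its outer face 6 mm along its own +z
- lid_tab (a point): middle of the lid's finger tab, 80 mm wide and 10 mm thick, which juts 20 mm past the middle of the lid's free edge; this point is 200 mm from the hinge line, 5 mm up its own z
- knob_a (a joint): the left (+y of the unit) reset knob on the counter unit, a grey box fixed on the bench, 130 mm (x) by 200 mm (y) by 50 mm high, with two dials 100 mm apart. Rad, grows clockwise seen from above; 0 is the zero stop (white pointer toward the robot side of the unit, against a steel pin), 1.0 to 3.2 at the start, 3.6 at most. Turn it counter-clockwise from above to reset
- knob_a_grip (a point): the height to grip knob_a, on its vertical axis, 83 mm above the bench; the grip is an upright aluminium bar 42 mm long (this point's x), 14 mm wide (its y), from 60 to 90 mm above the bench, over a disc of 44 mm diameter that tops at 60 mm. The white pointer is on its own -x end; the axes turn with the knob
- knob_b (a joint): the right (-y of the unit) reset knob on the counter unit, a grey box fixed on the bench, 130 mm (x) by 200 mm (y) by 50 mm high, with two dials 100 mm apart. Rad, grows clockwise seen from above; 0 is the zero stop (white pointer toward the robot side of the unit, against a steel pin), 1.0 to 3.2 at the start, 3.6 at most. Turn it counter-clockwise from above to reset
- knob_b_grip (a point): the height to grip knob_b, on its vertical axis, 83 mm above the bench; the grip is an upright aluminium bar 42 mm long (this point's x), 14 mm wide (its y), from 60 to 90 mm above the bench, over a disc of 44 mm diameter that tops at 60 mm. The white pointer is on its own -x end; the axes turn with the knob
- tape: roll of tape, ring of 54 mm diameter, 24 mm high, among the mouldings; leave it
- tin: small tin, 54 mm diameter, 40 mm high, among the mouldings; leave it
- sander: cork sanding block 50 x 34 x 26 mm, among the mouldings; leave it
- driver: screwdriver 150 mm long; leave it
- scraper: scraper with a wooden handle and steel blade, 200 mm; leave it
- offcut: flat black offcut strip 90 x 20 x 5 mm, not a moulding; leave it
- jar: jar, 60 mm diameter, 80 mm high; leave it
Mind the look-alikes: they are no part of the job. What is shaped like the m5 but blue or yellow is not meant.

How it is judged:
By the outcome, as a careful person would: the job done as asked, in the order asked, and still so for the second after the job is handed in, with the robot touching nothing.
Of m1, m2, m3, m4, m5, m6 only 4 to 6 are there at a start; the rules pass over those that are not, and their reading is None.
At some moment in a run one of m1, m2, m3, m4, m5, m6 may be knocked a few centimetres aside while the robot is not near it.
Once in a run the grip may slacken for a moment while it holds something.
It also fails if it takes over 210 s, if anything falls off the work surface, if the arm or the gripper's body presses on something with over 40 N, if the wrist force passes 120 N, or if a joint passes its speed limit or range.

### The arm

A 6-joint arm with a two-finger parallel gripper is mounted at the origin on the work surface. World frame = base frame: x ahead of the robot, y to its left, z up, the work surface at z = 0. Lengths are in mm, angles in rad, forces in N, time in s.
With the tool pointing down it reaches from about 300 to 875 mm from the base axis. Payload 6.4 kg.
Tool frame: the origin (TCP) lies midway between the tips of the shut fingers; the grasp point (between the pads) lies 19 mm behind it; z points along the fingers, y is the line along which they close (so a half turn about z gives the same grasp; the last joint's range is limited). The gripper opens to 88 mm and grips with 3 to 60 N. Pads are 18 mm wide; open, the fingers measure 123 mm over their backs; the gripper's body (75 mm by 187 mm) begins 45 mm behind the grasp point.
Start: joints at [-1.392, 0.181, 1.607, -0, 1.354, -0.206], TCP at [215.857, -532.961, 238.714] pointing down, gripper open.
Joint ranges: [-2.99, 2.99], [-0.89, 2.07], [0.3, 2.58], [-1.14, 4.28], [0, 2.63], [-3.12, 3.12]. Speed limits (rad/s): [2.57, 2.57, 3.01, 3.14, 3.14, 3.14].

### API

Orientations are given as [roll, pitch, yaw] about the fixed x, y, z axes, in that order (R = Rz(yaw) Ry(pitch) Rx(roll)).
In Python, from rig import sensors, eyes, env gives the robot as it stands. The module is installed in compiled form; this text tells all that it offers.
- The arm moves only by the tool servo_tool, never from a script. Its argument "deltas" is a list of rows, each an object with "travel": the shift along the tool's x, y, z scaled (see below), a list of three; "yaw": the turn about the tool's z scaled (see below). In form: [{"travel": [tx, ty, tz], "yaw": yaw}, ...]. A call has 1 to 10 rows; each row is the pose to reach, as a shift and turn from the pose commanded when the call began, along the tool's axes at that moment; what a row does not reach only later rows make up. The controller multiplies each number of a shift by 0.5 m and each number of a turn by 60 degrees. A row lasts 1/12 s, in which the tool goes at most 41.7 mm and 7.16 degrees, less where a joint would pass 70% of its speed; a pose out of reach is approached as far as the arm can. A call with a number of a shift or a turn outside -1 to 1 is refused whole. A call with a gripper value outside its range is refused whole. "hand" is the closure, from 0 (fully open) to 1 (shut), set as the call begins (left out, the last holds). The fingers move at their own pace and stop on an object; "force" is the grip in N (left out, the last holds). Time passes only in rows, so rows that repeat a pose let the fingers close. It gives the time, the measured TCP pose, the force, the opening and the grip force at its end, in the units of the state.
- sensors.observe(): the state, without advancing time (a new reading comes with each control period).
- eyes.read_camera(name): name is "scene" or "top" or "wrist"; returns a dict with "pixels" (420x560x3 uint8, red, green, blue), "K" (3x3 intrinsics, pixels), "rvec" (rotation vector, rad) and "tvec" (3), from world to camera coordinates, as OpenCV has them; the wrist camera has in their place "mount" (4x4, takes a point from camera to tool coordinates, whose origin is the TCP and whose axes are the flange's). Camera axes: x right, y down, z forward; pixel columns grow to the right and rows downward; lengths in mm; the calibration is good to about 2 mm. A picture is of the moment at which its call begins: read the wrist's pose just before it. There is no depth.
- env.close_job(): hands the job in; it is judged then, once.
The state is a dict: "clock": time; "joint_positions": joint angles; "dq": joint speeds; "tau": joint torques, N m; "position": TCP position; "orientation": TCP orientation; "ft_force": force on the tool from outside, world axes, zero at the start; "torque": the same for the moment, N m; "grip_width": finger opening in mm; "gripper_force": force on a finger pad.
Only numpy, scipy, OpenCV 4.12 (cv2) and the standard library are available. Lean on these libraries where they do the work, as an engineer would, in place of code of your own. Each camera call takes 0.05 s, during which the arm holds its last target. There are 200 camera calls.

## Working session

There is one attempt and no reset: what is moved stays moved. The work goes in short steps, Python scripts to look and compute and a tool call to move; the robot and the scene stay as the last step left them, time stands still between calls to the robot, and variables do not carry over. Pictures are saved under pics/ and viewed, at most 14 in all, crops included, and the job is handed in when it is done.

Besides the shell and the picture viewer there is one more tool, called after "Request:" in YAML: its name, and indented under it one key for each argument. servo_tool: Moves the arm, as the interface text tells. Shifts and turns lie within -1 to 1; 1 stands for 0.5 m of shift or 60 degrees of turn. Its arguments: {"type":"object","properties":{"deltas":{"type":"array"},"hand":{"type":"number"},"force":{"type":"number"}},"required":["deltas"]}

```bash
mkdir -p pics; cat > h.py <<'E'
import numpy as np, cv2
from rig import sensors, eyes, env
def Rrpy(o):
    r,p,y=o
    cx,sx,cy,sy,cz,sz=np.cos(r),np.sin(r),np.cos(p),np.sin(p),np.cos(y),np.sin(y)
    return np.array([[cz,-sz,0],[sz,cz,0],[0,0,1]])@np.array([[cy,0,sy],[0,1,0],[-sy,0,cy]])@np.array([[1,0,0],[0,cx,-sx],[0,sx,cx]])
def cam(name):
    s=sensors.observe(); c=eyes.read_camera(name)
    if name=="wrist":
        M=np.array(c["mount"]); R=Rrpy(s["orientation"])
        c["R"]=R@M[:3,:3]; c["o"]=R@M[:3,3]+np.array(s["position"])
    else:
        R=cv2.Rodrigues(np.array(c["rvec"],float))[0]; c["R"]=R.T; c["o"]=-R.T@np.array(c["tvec"],float).ravel()
    c["K"]=np.array(c["K"],float)
    return c
def ray(c,uv,z):
    d=c["R"]@np.linalg.inv(c["K"])@np.array([uv[0],uv[1],1.])
    return c["o"]+d*(z-c["o"][2])/d[2]
def proj(c,P):
    p=c["K"]@(c["R"].T@(np.array(P,float)-c["o"])); return p[:2]/p[2]
def save(c,n,scale=1.4,crop=None):
    im=c["pixels"][:,:,::-1]
    if crop: im=im[crop[1]:crop[3],crop[0]:crop[2]]
    cv2.imwrite(f"pics/{n}.png",cv2.resize(im,None,fx=scale,fy=scale,interpolation=cv2.INTER_CUBIC))
E
python3 - <<'E'
from h import *
import pickle
s=sensors.observe();print(s)
for n in ("top","scene","wrist"):
    c=cam(n); save(c,n+"0"); print(n,c["o"],c["K"][0,0]); pickle.dump(c,open(n+"0.pkl","wb"))
    if n!="wrist": print([ (p,proj(c,p).round()) for p in [(300,-400,0),(300,400,0),(800,-400,0),(800,400,0)]])
E
```

```text
{'clock': 0.0, 'joint_positions': array([-1.39233270e+00,  1.81491313e-01,  1.60796258e+00,  9.96447721e-06,
        1.35381215e+00, -2.06322486e-01]), 'dq': array([-1.75036828e-03,  1.64304952e-03, -6.30153819e-04,  4.88515646e-05,
       -1.06580826e-03,  3.44668584e-05]), 'tau': array([ 4.65973299e-04, -4.33862221e+01, -3.41850114e+01,  7.02398107e-02,
        3.84018465e-02, -9.70792121e-05]), 'position': array([ 215.74591765, -532.43287643,  237.86006055]), 'orientation': array([-3.13995676e+00, -3.52332508e-04,  3.84783674e-01]), 'ft_force': array([-0.7161705 ,  0.16753427,  0.69608512]), 'torque': array([ 0.01126243, -0.04152005,  0.05642574]), 'gripper_force': 0.0, 'grip_width': 87.87425214205845}
top [472.47647891  10.08136752 940.7641435 ] 405.40983350455446
[((300, -400, 0), array([460., 328.])), ((300, 400, 0), array([108., 321.])), ((800, -400, 0), array([455., 113.])), ((800, 400, 0), array([120., 107.]))]
scene [1183.05743716  444.06879159  780.16620105] 405.83661818426674
[((300, -400, 0), array([225., 151.])), ((300, 400, 0), array([455., 244.])), ((800, -400, 0), array([107., 234.])), ((800, 400, 0), array([376., 400.]))]
wrist [ 293.92989521 -501.58086592  384.47372554] 293.3987374661715
```

View pics/top0.png

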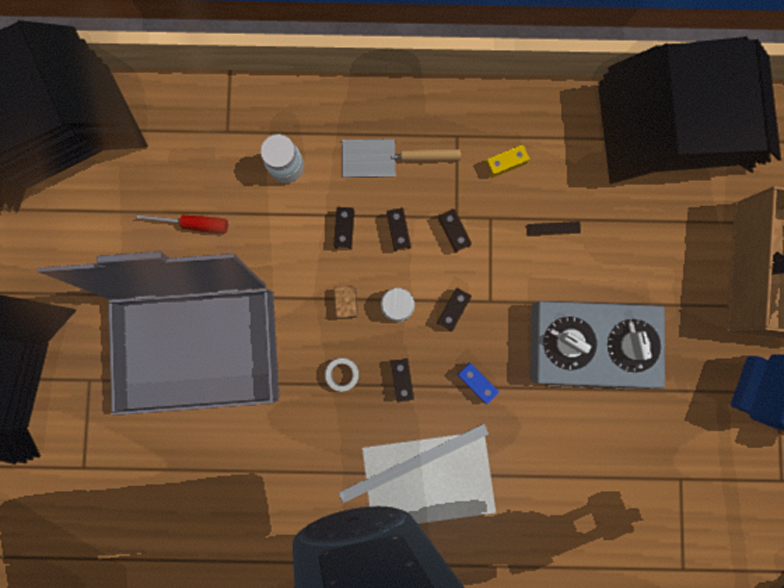

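View pics/scene0.png

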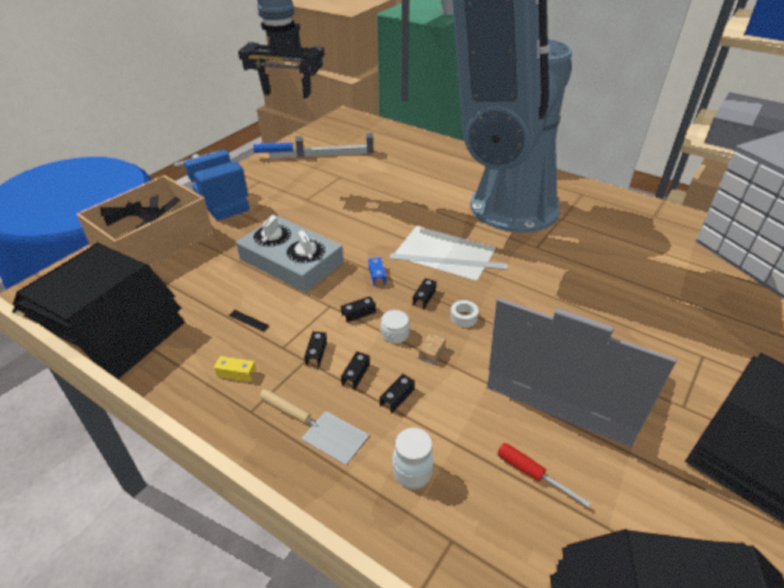

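Top view shows five black mouldings, at display px (344,228), (398,229), (454,230), (454,309) and (402,380). The box spans (108–276, 290–412) with its lid up, and the knobs are at (570,343) and (634,343). The scene view confirms the same layout.

```bash
cat >> h.py <<'E'
def dark_blobs(c,thr=62,amin=80,amax=900):
    "dark elongated blobs with two grey marks: list of (hull, marks px)"
    S=4; im=cv2.resize(c["pixels"],None,fx=S,fy=S,interpolation=cv2.INTER_CUBIC)
    V=im.max(2); m=(V<thr).astype(np.uint8)
    out=[]
    for k in cv2.findContours(m,cv2.RETR_EXTERNAL,cv2.CHAIN_APPROX_NONE)[0]:
        a=cv2.contourArea(k)/S/S
        if not amin<a<amax: continue
        h=cv2.convexHull(k); f=np.zeros_like(m); cv2.drawContours(f,[h],-1,1,-1)
        f=cv2.erode(f,np.ones((5,5)))
        g=((V>85)&(f>0)).astype(np.uint8)
        n,_,st,ce=cv2.connectedComponentsWithStats(g)
        w=[(st[i,4],(ce[i]+.5)/S-.5) for i in range(1,n) if st[i,4]>25]
        out.append(((cv2.minAreaRect(h)[0][0]/S,cv2.minAreaRect(h)[0][1]/S),a,[p for _,p in sorted(w,key=lambda t:-t[0])[:2]],[int(x) for x,_ in w]))
    return out
def tri(c1,p1,c2,p2):
    o=[];d=[]
    for c,p in((c1,p1),(c2,p2)):
        v=c["R"]@np.linalg.inv(c["K"])@np.array([p[0],p[1],1.]); d.append(v/np.linalg.norm(v)); o.append(c["o"])
    A=np.stack([d[0],-d[1]],1); t=np.linalg.lstsq(A,o[1]-o[0],rcond=None)[0]
    a,b=o[0]+d[0]*t[0],o[1]+d[1]*t[1]; return (a+b)/2,np.linalg.norm(a-b)
E
python3 - <<'E'
from h import *
import pickle
t,s=[pickle.load(open(n+"0.pkl","rb")) for n in("top","scene")]
T=[b for b in dark_blobs(t) if len(b[2])==2 and 200<b[0][0]<400 and 120<b[0][1]<300]; S=[b for b in dark_blobs(s) if len(b[2])>=1]
for b in T: 
    P=[ray(t,p,26) for p in b[2]]; d=P[0]-P[1]
    c=(P[0]+P[1])/2; q=proj(s,c)
    print(np.round(b[0]),round(b[1]),b[3],"c",c.round(1),"yaw",np.degrees(np.arctan2(d[1],d[0])).round(1),"len",np.linalg.norm(d).round(1),"exp scene",q.round())
    for e in S:
        if np.hypot(*(np.array(e[0])-q))<12 and len(e[2])==2:
            m=tri(t,(b[2][0]+b[2][1])/2,s,(e[2][0]+e[2][1])/2); print("   tri",m[0].round(1),m[1].round(1),e[3])
for z,lst in((50,dict(nl=(111,412),nr=(276,402),hl=(108,300),hr=(272,290),uTL=(533,303),uTR=(663,306),uBL=(537,387),uBR=(664,386),)),(75,dict(ka=(570,343),kb=(634,343)))):
    for k,p in lst.items(): print(k,ray(t,np.array(p)/1.4,z).round())
i=cv2.resize(np.hstack([t["pixels"][180:300,65:205],t["pixels"][205:285,375:480].repeat(1,0) if 0 else cv2.resize(t["pixels"][205:285,375:480],(158,120))])[:,:,::-1],None,fx=2.68,fy=2.68,interpolation=cv2.INTER_CUBIC)
cv2.imwrite("pics/crop1.png",i)
E
```

```text
[283. 272.] 351 [220, 223] c [420.9  -4.2  26. ] yaw -170.0 len 40.1 exp scene [303. 206.]
   tri [421.2  -8.1  -3.6] 7.9 [131, 149, 211]
[322. 220.] 342 [115, 232, 37, 144, 224] c [536.6 -87.1  26. ] yaw -28.3 len 39.9 exp scene [255. 217.]
   tri [536.4 -86.7  26.5] 0.7 [159, 192]
[324. 165.] 356 [186, 222] c [667.4 -87.2  26. ] yaw -152.5 len 39.7 exp scene [224. 245.]
   tri [673.7 -90.1  -4.6] 0.8 [222, 230, 342]
[282. 165.] 333 [185, 816, 199] c [658.4  14.2  26. ] yaw 50.6 len 33.0 exp scene [258. 260.]
   tri [670.5   6.5  -6.3] 19.0 [208, 225, 250]
[243. 163.] 353 [38, 181, 632, 184] c [660.  106.5  26. ] yaw 39.0 len 29.4 exp scene [289. 277.]
   tri [663.7 101.3  24.8] 12.8 [252, 268, 159]
nl [365. 445.  50.]
nr [385. 190.  50.]
hl [539. 460.  50.]
hr [559. 203.  50.]
uTL [ 546. -209.   50.]
uTR [ 545. -413.   50.]
uBL [ 415. -214.   50.]
uBR [ 420. -412.   50.]
ka [ 484. -258.   75.]
kb [ 486. -356.   75.]
```

View pics/crop1.png

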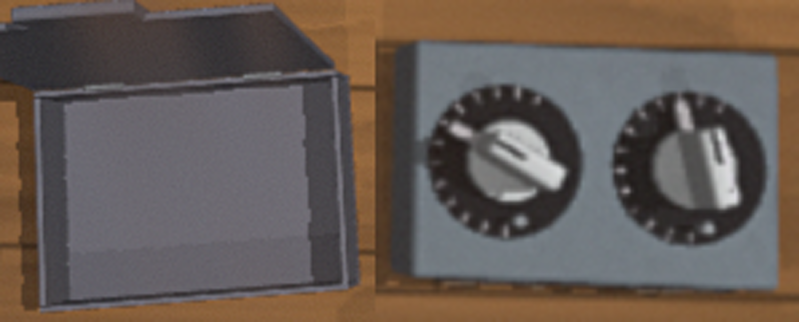

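The crop shows the box rim corners at crop px (40,309), (350,287), (38,93) and (346,74), giving a yaw of about 4.7°. Knob A's pointer is up-left and knob B's is nearly straight away from the robot. I'll move to a wrist viewing pose.

Request:
servo_tool:
  deltas:
    - {"travel":[0.75,-0.716,-0.122],"yaw":0.3675}
    - {"travel":[0.75,-0.716,-0.122],"yaw":0.3675}
    - {"travel":[0.75,-0.716,-0.122],"yaw":0.3675}
    - {"travel":[0.75,-0.716,-0.122],"yaw":0.3675}
    - {"travel":[0.75,-0.716,-0.122],"yaw":0.3675}
    - {"travel":[0.75,-0.716,-0.122],"yaw":0.3675}
    - {"travel":[0.75,-0.716,-0.122],"yaw":0.3675}
    - {"travel":[0.75,-0.716,-0.122],"yaw":0.3675}
    - {"travel":[0.75,-0.716,-0.122],"yaw":0.3675}
    - {"travel":[0.75,-0.716,-0.122],"yaw":0.3675}
  hand: 0.4
  force: 25

```text
clock: 0.98
position: [386.2, -153.8, 287.7]
orientation: [3.141, -0.0, -0.001]
ft_force: [1.2, -0.5, 0.1]
grip_width: 52.9
gripper_force: 0.0
```

```bash
python3 - <<'E'
from h import *
import pickle
print(sensors.observe()["position"],sensors.observe()["dq"].round(2))
pickle.dump(cam("wrist"),open("w1.pkl","wb"))
E
```

```text
[ 386.22718137 -153.77277018  287.68967416] [ 1.19 -0.04 -0.09  0.    0.12  1.19]
```

Request:
servo_tool:
  deltas:
    - {"travel":[0.1,-0.34,0],"yaw":0}
    - {"travel":[0.1,-0.34,0],"yaw":0}
    - {"travel":[0.1,-0.34,0],"yaw":0}
    - {"travel":[0.1,-0.34,0],"yaw":0}
    - {"travel":[0.1,-0.34,0],"yaw":0}
    - {"travel":[0.1,-0.34,0],"yaw":0}
    - {"travel":[0.1,-0.34,0],"yaw":0}

```text
clock: 1.62
position: [435.8, 14.5, 287.1]
orientation: [3.141, 0.001, 0.002]
ft_force: [0.0, -0.1, -0.8]
grip_width: 52.8
gripper_force: 0.0
```

```bash
cat >> h.py <<'E'
def mould(c,**k):
    "mouldings: midpoints of mark pairs (px) whose 3D gap at z=26 is ~40 mm, with world centre and yaw mod 180"
    from itertools import combinations
    S=4; im=cv2.resize(c["pixels"],None,fx=S,fy=S,interpolation=cv2.INTER_CUBIC)
    V=im.max(2); m=cv2.morphologyEx((V<k.get("thr",62)).astype(np.uint8),cv2.MORPH_OPEN,np.ones((3,3)))
    cs,hi=cv2.findContours(m,cv2.RETR_CCOMP,cv2.CHAIN_APPROX_NONE); pts=[]
    for q,h in zip(cs,hi[0]):
        if h[3]>=0 and 20<cv2.contourArea(q)<4000:
            M=cv2.moments(q); pts.append((h[3],np.array([M["m10"],M["m01"]])/M["m00"]))
    out=[]
    for (a,p),(b,q) in combinations(pts,2):
        if a!=b: continue
        p_,q_=[(x+.5)/S-.5 for x in(p,q)]; P,Q=ray(c,p_,26),ray(c,q_,26); L=np.linalg.norm(P-Q)
        if 36<L<44: out.append(((p_+q_)/2,(P+Q)/2,(np.degrees(np.arctan2(*(P-Q)[1::-1]))+90)%180-90,L))
    return out
E
python3 - <<'E'
from h import *
import pickle
print(sensors.observe()["position"])
w2=cam("wrist"); pickle.dump(w2,open("w2.pkl","wb")); w1=pickle.load(open("w1.pkl","rb")); t=pickle.load(open("top0.pkl","rb"))
for n,c in(("t",t),("w1",w1),("w2",w2)):
    for m in mould(c): print(n,m[0].round(1),m[1].round(1),round(m[2],1),round(m[3],1))
A,B=mould(w1),mould(w2)
for a in A:
    for b in B:
        if np.hypot(*(a[1]-b[1])[:2])<15: print("tri",[np.round(x,1) for x in tri(w1,a[0],w2,b[0])])
save(w2,"w2")
E
```

```text
[435.82620549  14.50307714 287.12175983]
t [251.2 386.2] [171.4  69.5  26. ] -78.5 38.9
t [265.7 382.1] [180.7  38.   26. ] -68.8 43.9
t [262.6 379.8] [185.4  44.9  26. ] -46.9 37.1
t [263.8 379.3] [186.4  42.3  26. ] -49.7 42.5
t [272.5 383.8] [177.2  23.3  26. ] -89.4 40.3
t [286.9 271.3] [421.   -4.2  26. ] 9.8 40.0
t [324.4 220.3] [536.7 -87.   26. ] -28.2 40.2
t [324.9 163.3] [667.5 -87.1  26. ] 27.4 39.9
t [284.4 162.6] [667.5   5.7  26. ] 12.1 40.0
t [244.9 161.4] [668.7  96.2  26. ] -2.9 40.3
t [543.6  14.7] [1034.7 -602.7   26. ] 63.1 36.1
t [543.1  13.3] [1038.  -601.8   26. ] 56.0 40.9
t [508.   14.3] [1034.  -518.3   26. ] -69.8 41.2
t [492.6  12.9] [1036.9 -481.8   26. ] 59.8 39.7
t [509.1  12.2] [1039.4 -521.1   26. ] -65.3 37.8
t [493.6  12. ] [1039.2 -484.3   26. ] 68.6 42.2
t [540.3  13.8] [1036.8 -595.1   26. ] 85.4 41.1
t [540.7  11.5] [1042.4 -596.1   26. ] 69.6 41.5
t [539.5  11.9] [1041.5 -593.2   26. ] -80.7 37.7
t [523.8  12.3] [1039.8 -556.1   26. ] 85.8 37.1
t [523.9  11.1] [1042.9 -556.4   26. ] 76.3 37.4
t [515.1  11.4] [1041.6 -535.5   26. ] 86.7 40.0
t [
[... 28231 characters left out ...]
52.1]), np.float64(4.2)]
tri [array([428.8,  -4.9,  29.4]), np.float64(4.2)]
tri [array([431.6, -12.7,  56.9]), np.float64(3.2)]
tri [array([429.5,  -4.5,  34.9]), np.float64(3.1)]
tri [array([430. , -14.4,  42. ]), np.float64(7.1)]
tri [array([427.6,  -6. ,  18.1]), np.float64(7.2)]
tri [array([430.5, -13.8,  47. ]), np.float64(5.7)]
tri [array([428.2,  -5.5,  23.8]), np.float64(5.8)]
tri [array([431.2, -13.3,  51.9]), np.float64(4.7)]
tri [array([429. ,  -5. ,  29.3]), np.float64(4.6)]
tri [array([429.5, -15.1,  36.8]), np.float64(8.7)]
tri [array([427.1,  -6.5,  12.3]), np.float64(8.9)]
tri [array([431.4,  -5.1,  35.5]), np.float64(6.7)]
tri [array([430.8,  -5.1,  33.7]), np.float64(6.4)]
```

View pics/w2.png

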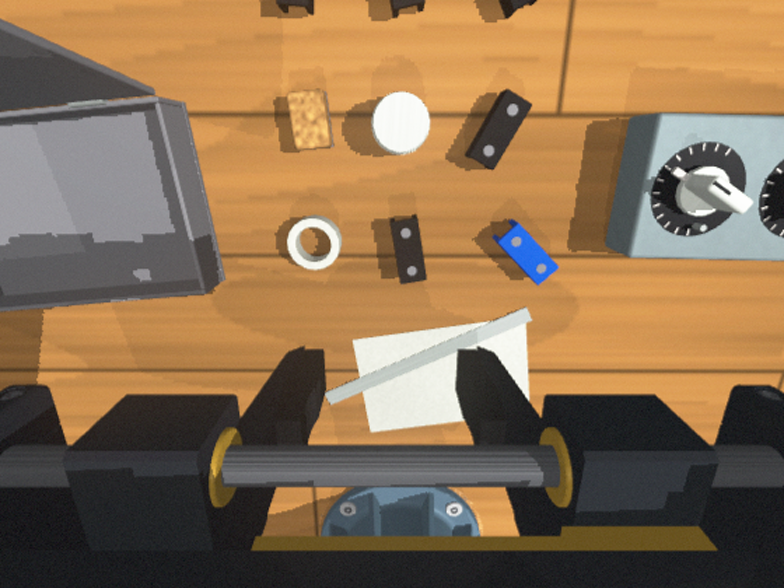

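Request:
servo_tool:
  deltas:
    - {"travel":[-0.03,0.037,0.08],"yaw":-0.163}
    - {"travel":[-0.03,0.037,0.16],"yaw":-0.163}
    - {"travel":[-0.03,0.037,0.566],"yaw":-0.163}
    - {"travel":[-0.03,0.037,0.566],"yaw":-0.163}
    - {"travel":[-0.03,0.037,0.566],"yaw":-0.163}
    - {"travel":[-0.03,0.037,0.566],"yaw":-0.163}
    - {"travel":[-0.03,0.037,0.566],"yaw":-0.163}
    - {"travel":[-0.03,0.037,0.566],"yaw":-0.163}
    - {"travel":[-0.03,0.037,0.566],"yaw":-0.163}
    - {"travel":[-0.03,0.037,0.566],"yaw":-0.163}

```text
clock: 2.5
position: [420.8, -5.8, 4.1]
orientation: [-3.141, 0.001, 0.168]
ft_force: [-0.5, -0.9, -0.1]
grip_width: 53.0
gripper_force: 0.0
```

Request:
servo_tool:
  deltas:
    - {"travel":[0,0,0],"yaw":0}
    - {"travel":[0,0,0],"yaw":0}
    - {"travel":[0,0,0],"yaw":0}
    - {"travel":[0,0,0],"yaw":0}
    - {"travel":[0,0,-0.22],"yaw":0}
    - {"travel":[0,0,-0.22],"yaw":0}
    - {"travel":[0,0,-0.22],"yaw":0}
    - {"travel":[0,0,-0.22],"yaw":0}
  hand: 1
  force: 30

```text
clock: 3.17
position: [424.9, -5.2, 119.9]
orientation: [3.137, -0.009, 0.171]
ft_force: [1.3, -0.5, -0.4]
grip_width: 27.5
gripper_force: 30.0
```

Request:
servo_tool:
  deltas:
    - {"travel":[0.28,-0.766,0],"yaw":0.084}
    - {"travel":[0.28,-0.766,0],"yaw":0.084}
    - {"travel":[0.28,-0.766,0],"yaw":0.084}
    - {"travel":[0.28,-0.766,0],"yaw":0.084}
    - {"travel":[0.28,-0.766,0],"yaw":0.084}
    - {"travel":[0.28,-0.766,0],"yaw":0.084}
    - {"travel":[0.28,-0.766,0],"yaw":0.084}
    - {"travel":[0.28,-0.766,0],"yaw":0.084}
    - {"travel":[0.28,-0.766,0],"yaw":0.084}
    - {"travel":[0.28,-0.766,0],"yaw":0.084}

```text
clock: 4.0
position: [493.2, 399.8, 113.3]
orientation: [-3.142, 0.001, 0.084]
ft_force: [0.1, -0.6, -0.9]
grip_width: 27.9
gripper_force: 30.0
```

Request:
servo_tool:
  deltas:
    - {"travel":[0,0,0],"yaw":0}
    - {"travel":[0,0,0],"yaw":0}
    - {"travel":[0,0,0],"yaw":0}
    - {"travel":[0,0,0],"yaw":0}

```text
clock: 4.33
position: [493.4, 395.6, 113.7]
orientation: [3.141, 0.001, 0.082]
ft_force: [-0.5, -0.0, 0.1]
grip_width: 27.8
gripper_force: 30.0
```

```bash
python3 - <<'E'
from h import *
import pickle
c=cam("wrist"); pickle.dump(c,open("w3.pkl","wb")); t=cam("top"); pickle.dump(t,open("t3.pkl","wb"))
a=cv2.resize(c["pixels"],(480,360)); b=cv2.resize(t["pixels"][150:310,50:230],(318,283)); b=np.vstack([b,np.zeros((77,318,3),np.uint8)])
cv2.imwrite("pics/w3.png",np.hstack([a,b])[:,:,::-1]); print(sensors.observe()["position"],c["o"])
E
```

```text
[493.9342186  395.59194126 114.28604658] [577.60992441 402.15117307 260.08851408]
```

View pics/w3.png

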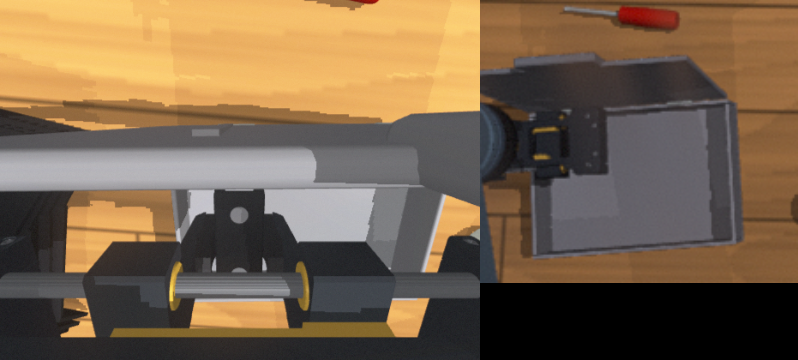

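The wrist camera would overhang the upright lid here, so I'll turn the gripper half round, backed off from the lid, before lowering.

Request:
servo_tool:
  deltas:
    - {"travel":[-0.2,0,0],"yaw":0}
    - {"travel":[-0.2,0,0],"yaw":0}
    - {"travel":[-0.2,0,0],"yaw":-0.8}
    - {"travel":[-0.2,0,0],"yaw":-0.8}
    - {"travel":[-0.2,0,0],"yaw":-0.8}
    - {"travel":[-0.2,0,0],"yaw":-0.8}
    - {"travel":[-0.2,0,0],"yaw":-0.8}
    - {"travel":[-0.2,0,0],"yaw":-0.8}
    - {"travel":[-0.2,0,0],"yaw":-0.8}

```text
clock: 5.18
position: [394.6, 387.8, 114.8]
orientation: [3.141, -0.0, 0.925]
ft_force: [-0.4, 0.2, -0.3]
grip_width: 27.7
gripper_force: 30.0
```

Request:
servo_tool:
  deltas:
    - {"travel":[0,0,0],"yaw":-1}
    - {"travel":[0,0,0],"yaw":-1}
    - {"travel":[0,0,0],"yaw":-1}
    - {"travel":[0,0,0],"yaw":-1}
    - {"travel":[0,0,0],"yaw":-1}
    - {"travel":[0,0,0],"yaw":-1}
    - {"travel":[0,0,0],"yaw":-1}
    - {"travel":[0,0,0],"yaw":-1}
    - {"travel":[0,0,0],"yaw":-1}

```text
clock: 5.93
position: [394.6, 387.7, 114.7]
orientation: [3.141, 0.0, 1.973]
ft_force: [0.0, -0.7, -0.9]
grip_width: 27.7
gripper_force: 30.0
```

Request:
servo_tool:
  deltas:
    - {"travel":[0,0,0],"yaw":-1}
    - {"travel":[0,0,0],"yaw":-1}
    - {"travel":[0,0,0],"yaw":-1}
    - {"travel":[0,0,0],"yaw":-1}
    - {"travel":[0,0,0],"yaw":-1}
    - {"travel":[0,0,0],"yaw":-1}
    - {"travel":[0,0,0],"yaw":-1}
    - {"travel":[0,0,0],"yaw":-1}
    - {"travel":[0,0,0],"yaw":-1}
    - {"travel":[0,0,0],"yaw":-1}

```text
clock: 6.77
position: [394.6, 387.8, 114.7]
orientation: [3.141, 0.0, 3.015]
ft_force: [0.8, 0.3, -1.6]
grip_width: 27.9
gripper_force: 30.0
```

Request:
servo_tool:
  deltas:
    - {"travel":[0,0,0],"yaw":-0.2}
    - {"travel":[0,0,0],"yaw":-0.2}
    - {"travel":[0,0,0],"yaw":-0.2}

```text
clock: 7.02
position: [394.5, 388.1, 114.6]
orientation: [3.142, 0.0, -3.059]
ft_force: [-0.3, -0.1, -0.6]
grip_width: 27.7
gripper_force: 30.0
```

```bash
python3 - <<'E'
from h import *
import pickle
c=cam("wrist"); pickle.dump(c,open("w4.pkl","wb")); save(c,"w4",1.0)
s=sensors.observe();print(s["position"],s["orientation"],s["joint_positions"],s["clock"])
E
```

```text
[394.51324096 388.19322389 114.61546994] [ 3.14144431e+00  2.72577172e-04 -3.06310240e+00] [ 5.62843644e-01  2.78085811e-01  1.76137065e+00  4.89106314e-06
  1.10182590e+00 -1.08644517e+00] 7.0667
```

View pics/w4.png

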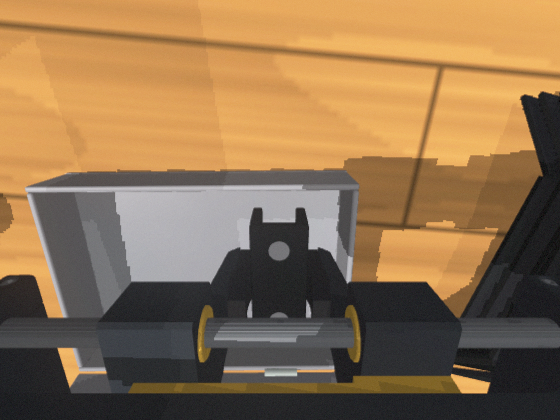

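Held moulding is over the box. The near rim corners are at px (30,186) and (357,186) in the wrist view.

```bash
python3 - <<'E'
from h import *
import pickle
c=pickle.load(open("w4.pkl","rb")); t=pickle.load(open("top0.pkl","rb"))
P,Q=ray(c,(357,185.5),50),ray(c,(30,187),50); print(P.round(1),Q.round(1),np.linalg.norm(P-Q).round(1),np.degrees(np.arctan2(-(P-Q)[0],(P-Q)[1])))
f=lambda x,y:(65+x/2.68,180+y/2.68)
print(tri(c,(357,185.5),t,f(40,309)),tri(c,(30,187),t,f(352,288)))
print([ray(t,f(*p),50).round(1) for p in((40,309),(352,288),(38,93),(344,74))])
E
```

```text
[361.9 443.2  50. ] [383.2 200.8  50. ] 243.3 5.00869355558623
(array([362.52315457, 443.99577509,  48.0281377 ]), np.float64(0.4421628038286193)) (array([384.53386306, 193.98009839,  42.61194227]), np.float64(2.5784998929285443))
[array([362.9, 443.3,  50. ]), array([384.1, 192. ,  50. ]), array([537.7, 455.9,  50. ]), array([557.9, 205. ,  50. ])]
```

Request:
servo_tool:
  deltas:
    - {"travel":[-0.196,-0.004,0],"yaw":0}
    - {"travel":[-0.196,-0.004,0],"yaw":0}
    - {"travel":[-0.196,-0.004,0],"yaw":0}
    - {"travel":[-0.196,-0.004,0.06],"yaw":0}
    - {"travel":[-0.196,-0.004,0.12],"yaw":0}
    - {"travel":[-0.196,-0.004,0.17],"yaw":0}
    - {"travel":[-0.196,-0.004,0.19],"yaw":0}
    - {"travel":[-0.196,-0.004,0.208],"yaw":0}
    - {"travel":[-0.196,-0.004,0.208],"yaw":0}
    - {"travel":[-0.196,-0.004,0.208],"yaw":0}

```text
clock: 7.9
position: [492.9, 395.1, 11.3]
orientation: [3.141, 0.001, -3.061]
ft_force: [0.2, 0.3, -0.1]
grip_width: 27.6
gripper_force: 30.0
```

Request:
servo_tool:
  deltas:
    - {"travel":[0,0,0],"yaw":0}
    - {"travel":[0,0,0],"yaw":0}
    - {"travel":[0,0,0],"yaw":0}
    - {"travel":[0,0,-0.12],"yaw":0}
    - {"travel":[0,0,-0.22],"yaw":0}
    - {"travel":[0,0,-0.22],"yaw":0}
    - {"travel":[0,0,-0.22],"yaw":0}
    - {"travel":[0,0,-0.22],"yaw":0}
  hand: 0.5

```text
clock: 8.57
position: [493.7, 395.7, 123.3]
orientation: [3.139, 0.005, -3.059]
ft_force: [-0.7, 0.0, -0.5]
grip_width: 43.9
gripper_force: 0.0
```

Request:
servo_tool:
  deltas:
    - {"travel":[0.094,-0.604,0],"yaw":0.125}
    - {"travel":[0.094,-0.604,0],"yaw":0.125}
    - {"travel":[0.094,-0.604,0],"yaw":0.125}
    - {"travel":[0.094,-0.604,0],"yaw":0.125}
    - {"travel":[0.094,-0.604,0],"yaw":0.125}
    - {"travel":[0.094,-0.604,0],"yaw":0.125}
    - {"travel":[0.094,-0.604,0],"yaw":0.125}
    - {"travel":[0.094,-0.604,0],"yaw":0.125}
    - {"travel":[0.094,-0.604,0],"yaw":0.125}
    - {"travel":[0.094,-0.604,0],"yaw":0.125}

```text
clock: 9.4
position: [469.3, 89.4, 119.3]
orientation: [3.141, -0.002, 3.091]
ft_force: [0.1, -0.4, 1.1]
grip_width: 43.9
gripper_force: 0.0
```

```bash
cat > go.py <<'E'
"go.py x y z yawdeg [slot]: print deltas from measured pose; list mouldings seen in top view"
import sys; from h import *
s=sensors.observe(); print("t",round(s["clock"],2),"pos",s["position"].round(1),"yaw",round(np.degrees(s["orientation"][2]),2),"w",round(s["grip_width"],1))
if "n" not in sys.argv[-1]:
    for m in mould(cam("top")):
        if 330<m[1][0]<760 and -230<m[1][1]<450: print("  m",m[1][:2].round(1),"yaw",round(m[2],1),"L",round(m[3],1))
def delta(p,yaw):
    psi=s["orientation"][2]; d=np.array(p)-s["position"]; c,n=np.cos(psi),np.sin(psi)
    dy=(np.degrees(psi)-yaw+180)%360-180
    return [round(float(v),3) for v in((d[0]*c+d[1]*n)/500,(d[0]*n-d[1]*c)/500,-d[2]/500)],"yaw",round(dy/60,3)
for a in sys.argv[1:]:
    if "," in a:
        v=[float(q) for q in a.strip("n").split(",")]; print(v,delta(v[:3],v[3]))
E
python3 go.py 668.7,96.2,120,177.1 668.7,96.2,4,177.1
```

```text
t 9.4 pos [469.3  89.4 119.3] yaw 177.08 w 43.9
  m [494.5 397. ] yaw 4.5 L 39.9
  m [536.7 -87.1] yaw -28.3 L 40.1
  m [667.5 -87.2] yaw 27.6 L 39.9
  m [667.5   5.8] yaw 12.0 L 39.8
  m [668.8  96.2] yaw -2.9 L 40.2
[668.7, 96.2, 120.0, 177.1] ([-0.398, 0.034, -0.001], 'yaw', np.float64(-0.0))
[668.7, 96.2, 4.0, 177.1] ([-0.398, 0.034, 0.231], 'yaw', np.float64(-0.0))
```

Request:
servo_tool:
  deltas:
    - {"travel":[-0.398,0.034,0],"yaw":0}
    - {"travel":[-0.398,0.034,0],"yaw":0}
    - {"travel":[-0.398,0.034,0],"yaw":0}
    - {"travel":[-0.398,0.034,0],"yaw":0}
    - {"travel":[-0.398,0.034,0],"yaw":0}
    - {"travel":[-0.398,0.034,0.08],"yaw":0}
    - {"travel":[-0.398,0.034,0.16],"yaw":0}
    - {"travel":[-0.398,0.034,0.23],"yaw":0}
    - {"travel":[-0.398,0.034,0.23],"yaw":0}
    - {"travel":[-0.398,0.034,0.23],"yaw":0}

```text
clock: 10.28
position: [669.4, 99.7, 3.7]
orientation: [3.141, -0.002, 3.096]
ft_force: [-1.4, 0.0, 0.1]
grip_width: 44.3
gripper_force: 0.0
```

Request:
servo_tool:
  deltas:
    - {"travel":[0,0,0],"yaw":0}
    - {"travel":[0,0,0],"yaw":0}
    - {"travel":[0,0,0],"yaw":0}
    - {"travel":[0,0,0],"yaw":0}
    - {"travel":[0,0,-0.24],"yaw":0}
    - {"travel":[0,0,-0.24],"yaw":0}
    - {"travel":[0,0,-0.24],"yaw":0}
    - {"travel":[0,0,-0.24],"yaw":0}
    - {"travel":[0,0,-0.24],"yaw":0}
  hand: 1

```text
clock: 11.03
position: [672.0, 97.4, 129.3]
orientation: [3.141, 0.007, 3.093]
ft_force: [-0.8, -0.4, -0.9]
grip_width: 27.5
gripper_force: 30.0
```

```bash
python3 go.py 475,90,124,185 n; python3 - <<'E'
import numpy as np
# deltas waypoint (475,90)->slots in tool frame at yaw 185
c,n=np.cos(np.radians(185)),np.sin(np.radians(185))
for p in((498,329),(503,264.5),(426.5,258),(421,323),(416,387.5)):
    d=np.array(p)-(475,90); print(p,((d[0]*c+d[1]*n)/500).round(3),((d[0]*n-d[1]*c)/500).round(3))
E
```

```text
t 11.03 pos [672.   97.4 129.3] yaw 177.24 w 27.5
[475.0, 90.0, 124.0, 185.0] ([0.393, -0.034, 0.011], 'yaw', np.float64(-0.129))
(498, 329) -0.087 0.472
(503, 264.5) -0.086 0.343
(426.5, 258) 0.067 0.343
(421, 323) 0.067 0.474
(416, 387.5) 0.066 0.603
```

Request:
servo_tool:
  deltas:
    - {"travel":[0.39,-0.026,0],"yaw":-0.129}
    - {"travel":[0.39,-0.026,0],"yaw":-0.129}
    - {"travel":[0.39,-0.026,0],"yaw":-0.129}
    - {"travel":[0.39,-0.026,0],"yaw":-0.129}
    - {"travel":[0.39,-0.026,0],"yaw":-0.129}
    - {"travel":[0.39,-0.026,0],"yaw":-0.129}
    - {"travel":[0.39,-0.026,0],"yaw":-0.129}

```text
clock: 11.62
position: [472.1, 94.0, 124.0]
orientation: [3.141, -0.003, -3.055]
ft_force: [0.5, -0.3, -0.1]
grip_width: 28.1
gripper_force: 30.0
```

Request:
servo_tool:
  deltas:
    - {"travel":[-0.087,0.472,0],"yaw":0}
    - {"travel":[-0.087,0.472,0],"yaw":0}
    - {"travel":[-0.087,0.472,0],"yaw":0}
    - {"travel":[-0.087,0.472,0],"yaw":0}
    - {"travel":[-0.087,0.472,0],"yaw":0}
    - {"travel":[-0.087,0.472,0],"yaw":0}
    - {"travel":[-0.087,0.472,0],"yaw":0}
    - {"travel":[-0.087,0.472,0],"yaw":0}
    - {"travel":[-0.087,0.472,0],"yaw":0}

```text
clock: 12.37
position: [497.5, 332.4, 124.3]
orientation: [-3.141, -0.001, -3.054]
ft_force: [1.0, 0.8, -0.2]
grip_width: 28.1
gripper_force: 30.0
```

```bash
python3 go.py 498,329,11,185 n
```

```text
t 12.37 pos [497.5 332.4 124.3] yaw -175.0 w 28.1
[498.0, 329.0, 11.0, 185.0] ([-0.0, -0.007, 0.227], 'yaw', np.float64(0.0))
```

Lower, release, rise, then go to the waypoint (470,90).

Request:
servo_tool:
  deltas:
    - {"travel":[0,-0.006,0.08],"yaw":0}
    - {"travel":[0,-0.006,0.16],"yaw":0}
    - {"travel":[0,-0.006,0.2],"yaw":0}
    - {"travel":[0,-0.006,0.226],"yaw":0}
    - {"travel":[0,-0.006,0.226],"yaw":0}
    - {"travel":[0,-0.006,0.226],"yaw":0}
    - {"travel":[0,-0.006,0.226],"yaw":0}

```text
clock: 12.95
position: [498.7, 329.3, 13.3]
orientation: [3.141, 0.002, -3.056]
ft_force: [-0.2, -0.1, -0.6]
grip_width: 27.8
gripper_force: 30.0
```

Request:
servo_tool:
  deltas:
    - {"travel":[0,0,0],"yaw":0}
    - {"travel":[0,0,0],"yaw":0}
    - {"travel":[0,0,0],"yaw":0}
    - {"travel":[0,0,-0.12],"yaw":0}
    - {"travel":[0,0,-0.22],"yaw":0}
    - {"travel":[0,0,-0.22],"yaw":0}
    - {"travel":[0,0,-0.22],"yaw":0}
  hand: 0.5

```text
clock: 13.53
position: [501.7, 331.6, 130.0]
orientation: [3.138, 0.012, -3.054]
ft_force: [0.4, 0.4, 0.1]
grip_width: 44.2
gripper_force: 0.0
```

Request:
servo_tool:
  deltas:
    - {"travel":[0.087,-0.472,0],"yaw":-0.117}
    - {"travel":[0.087,-0.472,0],"yaw":-0.117}
    - {"travel":[0.087,-0.472,0],"yaw":-0.117}
    - {"travel":[0.087,-0.472,0],"yaw":-0.117}
    - {"travel":[0.087,-0.472,0],"yaw":-0.117}
    - {"travel":[0.087,-0.472,0],"yaw":-0.117}
    - {"travel":[0.087,-0.472,0],"yaw":-0.117}
    - {"travel":[0.087,-0.472,0],"yaw":-0.117}

```text
clock: 14.2
position: [474.6, 89.3, 122.4]
orientation: [3.141, 0.0, -2.936]
ft_force: [-0.3, 0.9, -0.0]
grip_width: 44.0
gripper_force: 0.0
```

```bash
python3 go.py 667.5,5.8,4,192 475,90,124,185
```

```text
t 14.2 pos [474.6  89.3 122.4] yaw -168.22 w 44.0
  m [494.2 397.1] yaw 4.2 L 40.3
  m [497.8 331. ] yaw 4.8 L 40.4
  m [536.6 -87.1] yaw -28.3 L 40.0
  m [667.5 -87.2] yaw 27.6 L 39.7
  m [667.5   5.8] yaw 12.1 L 40.0
[667.5, 5.8, 4.0, 192.0] ([-0.344, -0.242, 0.237], 'yaw', np.float64(-0.004))
[475.0, 90.0, 124.0, 185.0] ([-0.001, 0.001, -0.003], 'yaw', np.float64(0.113))
```

Request:
servo_tool:
  deltas:
    - {"travel":[-0.344,-0.242,0],"yaw":0}
    - {"travel":[-0.344,-0.242,0],"yaw":0}
    - {"travel":[-0.344,-0.242,0],"yaw":0}
    - {"travel":[-0.344,-0.242,0],"yaw":0}
    - {"travel":[-0.344,-0.242,0],"yaw":0}
    - {"travel":[-0.344,-0.242,0],"yaw":0}
    - {"travel":[-0.344,-0.242,0.08],"yaw":0}
    - {"travel":[-0.344,-0.242,0.16],"yaw":0}
    - {"travel":[-0.344,-0.242,0.236],"yaw":0}
    - {"travel":[-0.344,-0.242,0.236],"yaw":0}

```text
clock: 15.08
position: [669.6, 10.0, 2.7]
orientation: [-3.141, 0.002, -2.93]
ft_force: [-0.0, 0.1, -0.2]
grip_width: 43.9
gripper_force: 0.0
```

Request:
servo_tool:
  deltas:
    - {"travel":[0,0,0],"yaw":0}
    - {"travel":[0,0,0],"yaw":0}
    - {"travel":[0,0,0],"yaw":0}
    - {"travel":[0,0,0],"yaw":0}
    - {"travel":[0,0,0],"yaw":0}
    - {"travel":[0,0,-0.24],"yaw":0}
    - {"travel":[0,0,-0.24],"yaw":0}
    - {"travel":[0,0,-0.24],"yaw":0}
    - {"travel":[0,0,-0.24],"yaw":0}
    - {"travel":[0,0,-0.24],"yaw":0}
  hand: 1

```text
clock: 15.92
position: [670.2, 7.9, 128.2]
orientation: [-3.139, 0.006, -2.932]
ft_force: [0.2, -0.1, -0.5]
grip_width: 27.6
gripper_force: 30.0
```

Request:
servo_tool:
  deltas:
    - {"travel":[0.344,0.242,0],"yaw":0.117}
    - {"travel":[0.344,0.242,0],"yaw":0.117}
    - {"travel":[0.344,0.242,0],"yaw":0.117}
    - {"travel":[0.344,0.242,0],"yaw":0.117}
    - {"travel":[0.344,0.242,0],"yaw":0.117}
    - {"travel":[0.344,0.242,0],"yaw":0.117}
    - {"travel":[0.344,0.242,0],"yaw":0.117}
    - {"travel":[0.344,0.242,0],"yaw":0.117}

```text
clock: 16.58
position: [474.7, 90.8, 124.0]
orientation: [-3.141, -0.0, -3.054]
ft_force: [-0.1, 0.3, -0.2]
grip_width: 27.6
gripper_force: 30.0
```

```bash
python3 go.py 503,264.5,124,185 n
```

```text
t 16.58 pos [474.7  90.8 124. ] yaw -175.0 w 27.6
[503.0, 264.5, 124.0, 185.0] ([-0.087, 0.341, -0.0], 'yaw', np.float64(0.0))
```

Request:
servo_tool:
  deltas:
    - {"travel":[-0.087,0.341,0],"yaw":0}
    - {"travel":[-0.087,0.341,0],"yaw":0}
    - {"travel":[-0.087,0.341,0],"yaw":0}
    - {"travel":[-0.087,0.341,0],"yaw":0}
    - {"travel":[-0.087,0.341,0],"yaw":0}
    - {"travel":[-0.087,0.341,0],"yaw":0}
    - {"travel":[-0.087,0.341,0],"yaw":0}

```text
clock: 17.17
position: [503.9, 264.0, 123.6]
orientation: [-3.141, -0.001, -3.054]
ft_force: [-0.1, 0.0, -1.0]
grip_width: 27.7
gripper_force: 30.0
```

Request:
servo_tool:
  deltas:
    - {"travel":[0,0,0.08],"yaw":0}
    - {"travel":[0,0,0.16],"yaw":0}
    - {"travel":[0,0,0.2],"yaw":0}
    - {"travel":[0,0,0.226],"yaw":0}
    - {"travel":[0,0,0.226],"yaw":0}
    - {"travel":[0,0,0.226],"yaw":0}
    - {"travel":[0,0,0.226],"yaw":0}

```text
clock: 17.75
position: [504.4, 263.6, 12.2]
orientation: [3.141, 0.001, -3.056]
ft_force: [0.9, -0.5, 0.4]
grip_width: 28.1
gripper_force: 30.0
```

Request:
servo_tool:
  deltas:
    - {"travel":[0,0,0],"yaw":0}
    - {"travel":[0,0,0],"yaw":0}
    - {"travel":[0,0,0],"yaw":0}
    - {"travel":[0,0,-0.12],"yaw":0}
    - {"travel":[0,0,-0.22],"yaw":0}
    - {"travel":[0,0,-0.22],"yaw":0}
    - {"travel":[0,0,-0.22],"yaw":0}
  hand: 0.5

```text
clock: 18.33
position: [507.5, 265.9, 128.6]
orientation: [3.139, 0.012, -3.054]
ft_force: [1.8, -0.5, 0.3]
grip_width: 43.9
gripper_force: 0.0
```

Request:
servo_tool:
  deltas:
    - {"travel":[0.087,-0.341,0],"yaw":-0.377}
    - {"travel":[0.087,-0.341,0],"yaw":-0.377}
    - {"travel":[0.087,-0.341,0],"yaw":-0.377}
    - {"travel":[0.087,-0.341,0],"yaw":-0.377}
    - {"travel":[0.087,-0.341,0],"yaw":-0.377}
    - {"travel":[0.087,-0.341,0],"yaw":-0.377}
    - {"travel":[0.087,-0.341,0],"yaw":-0.377}

```text
clock: 18.92
position: [474.6, 90.1, 121.4]
orientation: [3.141, 0.0, -2.663]
ft_force: [-0.3, 0.6, 0.2]
grip_width: 44.3
gripper_force: 0.0
```

```bash
python3 go.py 667.5,-87.2,4,207.6
```

```text
t 18.92 pos [474.6  90.1 121.4] yaw -152.57 w 44.3
  m [494.2 397.1] yaw 4.2 L 40.5
  m [497.8 331. ] yaw 4.7 L 40.2
  m [556.4 -45.6] yaw -24.5 L 40.0
  m [667.5 -87.1] yaw 27.8 L 39.8
[667.5, -87.2, 4.0, 207.6] ([-0.179, -0.492, 0.235], 'yaw', np.float64(-0.003))
```

Request:
servo_tool:
  deltas:
    - {"travel":[-0.179,-0.492,0],"yaw":0}
    - {"travel":[-0.179,-0.492,0],"yaw":0}
    - {"travel":[-0.179,-0.492,0],"yaw":0}
    - {"travel":[-0.179,-0.492,0],"yaw":0}
    - {"travel":[-0.179,-0.492,0],"yaw":0}
    - {"travel":[-0.179,-0.492,0],"yaw":0}
    - {"travel":[-0.179,-0.492,0],"yaw":0}
    - {"travel":[-0.179,-0.492,0],"yaw":0}

```text
clock: 19.63
position: [670.5, -86.8, 120.7]
orientation: [-3.141, 0.001, -2.661]
ft_force: [-0.5, 0.6, 0.4]
grip_width: 44.2
gripper_force: 0.0
```

Request:
servo_tool:
  deltas:
    - {"travel":[0,0,0.08],"yaw":0}
    - {"travel":[0,0,0.16],"yaw":0}
    - {"travel":[0,0,0.234],"yaw":0}
    - {"travel":[0,0,0.234],"yaw":0}
    - {"travel":[0,0,0.234],"yaw":0}

```text
clock: 20.05
position: [667.7, -83.1, 3.6]
orientation: [3.14, -0.001, -2.658]
ft_force: [-0.2, -0.3, 0.2]
grip_width: 44.1
gripper_force: 0.0
```

Request:
servo_tool:
  deltas:
    - {"travel":[0,0,0],"yaw":0}
    - {"travel":[0,0,0],"yaw":0}
    - {"travel":[0,0,0],"yaw":0}
    - {"travel":[0,0,0],"yaw":0}
    - {"travel":[0,0,0],"yaw":0}
    - {"travel":[0,0,-0.24],"yaw":0}
    - {"travel":[0,0,-0.24],"yaw":0}
    - {"travel":[0,0,-0.24],"yaw":0}
    - {"travel":[0,0,-0.24],"yaw":0}
    - {"travel":[0,0,-0.24],"yaw":0}
  hand: 1

```text
clock: 20.88
position: [670.1, -86.5, 128.2]
orientation: [-3.137, 0.005, -2.66]
ft_force: [-0.8, -0.6, -0.7]
grip_width: 27.7
gripper_force: 30.0
```

```bash
python3 go.py 475,90,124,185
```

```text
t 20.88 pos [670.1 -86.5 128.2] yaw -152.41 w 27.7
  m [494.1 397.1] yaw 4.0 L 40.5
  m [497.8 330.9] yaw 5.1 L 40.3
  m [503.1 265. ] yaw 4.8 L 40.3
  m [577.4 307.8] yaw -73.2 L 38.7
  m [583.7 311. ] yaw -52.2 L 38.8
  m [580.4 309.4] yaw -82.7 L 40.5
  m [586.7 312.6] yaw -62.3 L 38.3
[475.0, 90.0, 124.0, 185.0] ([0.182, 0.494, 0.008], 'yaw', np.float64(0.376))
```

Request:
servo_tool:
  deltas:
    - {"travel":[0.179,0.492,0],"yaw":0.376}
    - {"travel":[0.179,0.492,0],"yaw":0.376}
    - {"travel":[0.179,0.492,0],"yaw":0.376}
    - {"travel":[0.179,0.492,0],"yaw":0.376}
    - {"travel":[0.179,0.492,0],"yaw":0.376}
    - {"travel":[0.179,0.492,0],"yaw":0.376}
    - {"travel":[0.179,0.492,0],"yaw":0.376}
    - {"travel":[0.179,0.492,0],"yaw":0.376}
    - {"travel":[0.179,0.492,0],"yaw":0.376}

```text
clock: 21.68
position: [474.0, 90.9, 123.4]
orientation: [-3.141, -0.001, -3.052]
ft_force: [0.5, 0.1, -0.5]
grip_width: 27.6
gripper_force: 30.0
```

Request:
servo_tool:
  deltas:
    - {"travel":[0.067,0.343,0],"yaw":0}
    - {"travel":[0.067,0.343,0],"yaw":0}
    - {"travel":[0.067,0.343,0],"yaw":0}
    - {"travel":[0.067,0.343,0],"yaw":0}
    - {"travel":[0.067,0.343,0],"yaw":0}
    - {"travel":[0.067,0.343,0],"yaw":0}
    - {"travel":[0.067,0.343,0],"yaw":0}

```text
clock: 22.27
position: [427.2, 258.0, 123.9]
orientation: [-3.141, -0.0, -3.053]
ft_force: [-0.3, -0.4, -0.7]
grip_width: 27.7
gripper_force: 30.0
```

Request:
servo_tool:
  deltas:
    - {"travel":[0,0,0.08],"yaw":0}
    - {"travel":[0,0,0.16],"yaw":0}
    - {"travel":[0,0,0.2],"yaw":0}
    - {"travel":[0,0,0.226],"yaw":0}
    - {"travel":[0,0,0.226],"yaw":0}
    - {"travel":[0,0,0.226],"yaw":0}
    - {"travel":[0,0,0.226],"yaw":0}

```text
clock: 22.85
position: [427.4, 257.2, 11.4]
orientation: [-3.141, 0.0, -3.056]
ft_force: [0.9, 1.0, -0.1]
grip_width: 27.6
gripper_force: 30.0
```

Request:
servo_tool:
  deltas:
    - {"travel":[0,0,0],"yaw":0}
    - {"travel":[0,0,0],"yaw":0}
    - {"travel":[0,0,0],"yaw":0}
    - {"travel":[0,0,-0.12],"yaw":0}
    - {"travel":[0,0,-0.22],"yaw":0}
    - {"travel":[0,0,-0.22],"yaw":0}
    - {"travel":[0,0,-0.22],"yaw":0}
  hand: 0.5

```text
clock: 23.43
position: [430.3, 260.2, 127.9]
orientation: [3.139, 0.011, -3.053]
ft_force: [1.1, 0.5, -0.2]
grip_width: 44.0
gripper_force: 0.0
```

Request:
servo_tool:
  deltas:
    - {"travel":[-0.067,-0.343,0],"yaw":0}
    - {"travel":[-0.067,-0.343,0],"yaw":0}
    - {"travel":[-0.067,-0.343,0],"yaw":0}
    - {"travel":[-0.067,-0.343,0],"yaw":0}
    - {"travel":[-0.067,-0.343,0],"yaw":0}
    - {"travel":[-0.067,-0.343,0],"yaw":0}

```text
clock: 23.93
position: [475.4, 88.4, 121.4]
orientation: [-3.141, 0.001, -3.058]
ft_force: [-0.2, 1.4, -0.5]
grip_width: 44.3
gripper_force: 0.0
```

```bash
python3 go.py 556.4,-45.6,60,155.5; python3 - <<'E'
from h import *
t=cam("top"); s=cam("scene")
def tin(c,roi):
    x0,y0,x1,y1=roi; V=c["pixels"][y0:y1,x0:x1].min(2); m=(V>150).astype(np.uint8)
    k=max(cv2.findContours(m,0,1)[0],key=cv2.contourArea); e=cv2.fitEllipse(k); return (e[0][0]+x0,e[0][1]+y0),e[1]
p,a=tin(t,(265,200,305,235)); print("tin top px",p,a,ray(t,p,40).round(1))
save({"pixels":t["pixels"]},"t5",4,(230,150,350,250))
E
```

```text
t 23.93 pos [475.4  88.4 121.4] yaw -175.22 w 44.3
  m [486.3  -2.6] yaw 4.6 L 37.8
  m [494.2 397.1] yaw 4.3 L 40.2
  m [497.8 331. ] yaw 4.7 L 40.2
  m [556.3 -45.7] yaw -24.5 L 40.1
[556.4, -45.6, 60.0, 155.5] ([-0.139, -0.281, 0.123], 'yaw', np.float64(0.488))
tin top px (284.0918426513672, 215.61316394805908) (18.842283248901367, 22.701143264770508) [544.6   4.3  40. ]
```

View pics/t5.png

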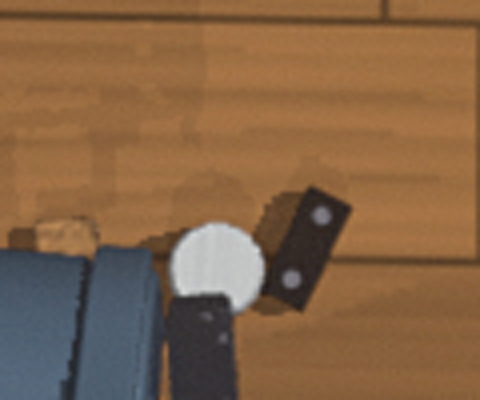

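Tin centre is at crop (217,268) and the knocked moulding at (308,248), close beside it. I'll grip that moulding 14 mm off centre, away from the tin.

Request:
servo_tool:
  deltas:
    - {"travel":[-0.163,-0.294,0],"yaw":0.488}
    - {"travel":[-0.163,-0.294,0],"yaw":0.488}
    - {"travel":[-0.163,-0.294,0],"yaw":0.488}
    - {"travel":[-0.163,-0.294,0],"yaw":0.488}
    - {"travel":[-0.163,-0.294,0],"yaw":0.488}
    - {"travel":[-0.163,-0.294,0],"yaw":0.488}
    - {"travel":[-0.163,-0.294,0],"yaw":0.488}
    - {"travel":[-0.163,-0.294,0],"yaw":0.488}

```text
clock: 24.75
position: [567.7, -46.1, 120.9]
orientation: [3.141, -0.002, 2.722]
ft_force: [-0.3, 0.7, 0.2]
grip_width: 43.8
gripper_force: 0.0
```

```bash
python3 go.py 569,-51.5,4,155.5 n; python3 - <<'E'
from h import *
c=cam("wrist"); save(c,"w6",1)
E
```

```text
t 24.75 pos [567.7 -46.1 120.9] yaw 155.97 w 43.8
[569.0, -51.5, 4.0, 155.5] ([-0.007, -0.009, 0.234], 'yaw', np.float64(0.008))
```

View pics/w6.png

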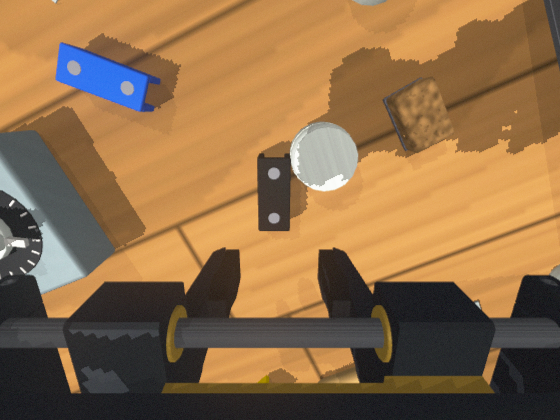

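Request:
servo_tool:
  deltas:
    - {"travel":[0,0,0.06],"yaw":0.007}
    - {"travel":[0,0,0.12],"yaw":0.007}
    - {"travel":[0,0,0.13],"yaw":0.007}
    - {"travel":[0,0,0.13],"yaw":0.007}

```text
clock: 25.13
position: [566.3, -46.7, 54.4]
orientation: [-3.141, -0.005, 2.713]
ft_force: [-0.2, -0.4, 0.7]
grip_width: 44.4
gripper_force: 0.0
```

Request:
servo_tool:
  deltas:
    - {"travel":[-0.009,-0.006,0],"yaw":0}
    - {"travel":[-0.009,-0.006,0],"yaw":0}
    - {"travel":[-0.009,-0.006,0.05],"yaw":0}
    - {"travel":[-0.009,-0.006,0.1],"yaw":0}
    - {"travel":[-0.009,-0.006,0.1],"yaw":0}
    - {"travel":[-0.009,-0.006,0.1],"yaw":0}

```text
clock: 25.63
position: [571.5, -53.1, 6.8]
orientation: [-3.141, -0.001, 2.711]
ft_force: [0.7, -0.8, 0.3]
grip_width: 43.7
gripper_force: 0.0
```

Request:
servo_tool:
  deltas:
    - {"travel":[0,0,0],"yaw":0}
    - {"travel":[0,0,0],"yaw":0}
    - {"travel":[0,0,0],"yaw":0}
    - {"travel":[0,0,0],"yaw":0}
    - {"travel":[0,0,0],"yaw":0}
    - {"travel":[0,0,-0.24],"yaw":0}
    - {"travel":[0,0,-0.24],"yaw":0}
    - {"travel":[0,0,-0.24],"yaw":0}
    - {"travel":[0,0,-0.24],"yaw":0}
    - {"travel":[0,0,-0.24],"yaw":0}
  hand: 1

```text
clock: 26.47
position: [573.7, -53.7, 129.8]
orientation: [3.141, 0.007, 2.711]
ft_force: [-0.3, -0.1, -1.8]
grip_width: 28.1
gripper_force: 30.0
```

```bash
python3 go.py 475,90,124,185 n
```

```text
t 26.47 pos [573.7 -53.7 129.8] yaw 155.35 w 28.1
[475.0, 90.0, 124.0, 185.0] ([0.299, 0.179, 0.012], 'yaw', np.float64(-0.494))
```

Request:
servo_tool:
  deltas:
    - {"travel":[0.295,0.179,0],"yaw":-0.494}
    - {"travel":[0.295,0.179,0],"yaw":-0.494}
    - {"travel":[0.295,0.179,0],"yaw":-0.494}
    - {"travel":[0.295,0.179,0],"yaw":-0.494}
    - {"travel":[0.295,0.179,0],"yaw":-0.494}
    - {"travel":[0.295,0.179,0],"yaw":-0.494}
    - {"travel":[0.295,0.179,0],"yaw":-0.494}

```text
clock: 27.05
position: [474.7, 89.7, 125.7]
orientation: [-3.141, -0.001, -3.055]
ft_force: [-0.2, -0.6, 0.2]
grip_width: 27.7
gripper_force: 30.0
```

Request:
servo_tool:
  deltas:
    - {"travel":[0.034,0.603,0],"yaw":0}
    - {"travel":[0.034,0.603,0],"yaw":0}
    - {"travel":[0.034,0.603,0],"yaw":0}
    - {"travel":[0.034,0.603,0],"yaw":0}
    - {"travel":[0.034,0.603,0],"yaw":0}
    - {"travel":[0.034,0.603,0],"yaw":0}
    - {"travel":[0.034,0.603,0],"yaw":0}
    - {"travel":[0.034,0.603,0],"yaw":0}
    - {"travel":[0.034,0.603,0],"yaw":0}
    - {"travel":[0.034,0.603,0],"yaw":0}

```text
clock: 27.88
position: [432.7, 387.7, 125.5]
orientation: [-3.14, -0.001, -3.055]
ft_force: [-0.7, 0.1, 0.3]
grip_width: 28.0
gripper_force: 30.0
```

```bash
python3 go.py 432,389,11,185; python3 - <<'E'
from h import *
c=cam("wrist"); save(c,"w7",1)
E
```

```text
t 27.88 pos [432.7 387.7 125.5] yaw -175.06 w 28.0
  m [425.3 258.5] yaw 5.3 L 40.1
  m [432.2 382.3] yaw 4.7 L 36.8
  m [453.8 413. ] yaw -64.4 L 40.8
  m [462.1 406.6] yaw -36.8 L 36.4
  m [495.5 397.1] yaw 4.3 L 37.7
  m [497.8 330.9] yaw 4.7 L 40.2
  m [503. 265.] yaw 5.0 L 40.2
  m [572.7 373.4] yaw -60.2 L 43.7
[432.0, 389.0, 11.0, 185.0] ([0.001, 0.003, 0.229], 'yaw', np.float64(-0.001))
```

View pics/w7.png

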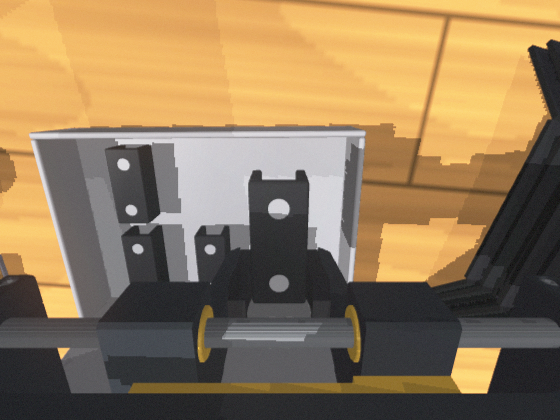

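The held piece is over its slot with three others visible in place. I'll lower and release it.

Request:
servo_tool:
  deltas:
    - {"travel":[0,0,0.08],"yaw":0}
    - {"travel":[0,0,0.16],"yaw":0}
    - {"travel":[0,0,0.2],"yaw":0}
    - {"travel":[0,0,0.228],"yaw":0}
    - {"travel":[0,0,0.228],"yaw":0}
    - {"travel":[0,0,0.228],"yaw":0}
    - {"travel":[0,0,0.228],"yaw":0}

```text
clock: 28.57
position: [432.7, 387.3, 12.6]
orientation: [-3.141, 0.0, -3.057]
ft_force: [0.5, -0.5, 0.0]
grip_width: 27.9
gripper_force: 30.0
```

Request:
servo_tool:
  deltas:
    - {"travel":[0,0,0],"yaw":0}
    - {"travel":[0,0,0],"yaw":0}
    - {"travel":[0,0,0],"yaw":0}
    - {"travel":[0,0,-0.08],"yaw":0}
    - {"travel":[0,0,-0.3],"yaw":0}
    - {"travel":[0,0,-0.3],"yaw":0}
    - {"travel":[0,0,-0.3],"yaw":0}
    - {"travel":[0,0,-0.3],"yaw":0}
    - {"travel":[0,0,-0.3],"yaw":0}
  hand: 0.5

```text
clock: 29.32
position: [433.0, 389.5, 164.9]
orientation: [3.139, 0.005, -3.054]
ft_force: [-0.4, -0.2, -0.2]
grip_width: 43.8
gripper_force: 0.0
```

Request:
servo_tool:
  deltas:
    - {"travel":[0.08,-0.5,-0.2],"yaw":-0.083}
    - {"travel":[0.08,-0.5,-0.2],"yaw":-0.083}
    - {"travel":[0.08,-0.5,-0.2],"yaw":-0.083}
    - {"travel":[0.08,-0.5,-0.2],"yaw":-0.083}
    - {"travel":[0.08,-0.5,-0.2],"yaw":-0.083}
    - {"travel":[0.08,-0.5,-0.2],"yaw":-0.083}
    - {"travel":[0.08,-0.5,-0.2],"yaw":-0.083}
    - {"travel":[0.08,-0.5,-0.2],"yaw":-0.083}
  hand: 1

```text
clock: 29.98
position: [413.7, 133.0, 262.7]
orientation: [-3.14, 0.0, -2.972]
ft_force: [0.2, 0.1, -0.7]
grip_width: 0.3
gripper_force: 0.0
```

```bash
python3 go.py 475,90,124,185; python3 - <<'E'
from h import *
import pickle
t=cam("top"); s=cam("scene"); pickle.dump((t,s),open("ts8.pkl","wb"))
a=cv2.resize(t["pixels"][150:310,10:210],(500,400)); b=cv2.resize(s["pixels"][200:330,340:490],(300,260)); b=np.vstack([b,np.zeros((140,300,3),np.uint8)])
cv2.imwrite("pics/ts8.png",np.hstack([a,b])[:,:,::-1])
E
```

```text
t 29.98 pos [413.7 133.  262.7] yaw -170.27 w 0.3
  m [378.6 152.9] yaw 11.5 L 40.9
  m [436.5 103.4] yaw -79.6 L 39.5
  m [ 459.3 -214.7] yaw 1.6 L 36.6
  m [494.2 397.1] yaw 4.1 L 40.4
  m [497.9 331. ] yaw 4.7 L 40.2
  m [503.1 265. ] yaw 4.9 L 40.3
[475.0, 90.0, 124.0, 185.0] ([-0.106, -0.105, 0.277], 'yaw', np.float64(0.079))
```

View pics/ts8.png

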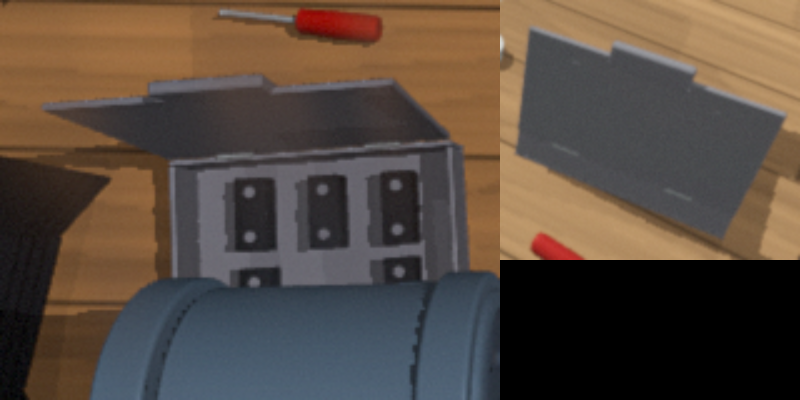

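The box holds all five. The lid's free-edge corners are at top-crop (45,106) and (393,82), and scene-crop (783,112) and (530,29).

```bash
python3 - <<'E'
from h import *
import pickle
t,s=pickle.load(open("ts8.pkl","rb"))
T=lambda x,y:(10+x/2.5,150+y/2.5); S=lambda x,y:(340+(x-500)/2,200+y/2)
for n,a,b in(("-y",(393,82),(530,29)),("+y",(45,106),(783,112)),("tab-y",(263,76),(613,43)),("tab+y",(150,85),(695,68))):
    print(n,[np.round(v,1) for v in tri(t,T(*a),s,S(*b))])
E
```

```text
-y [array([584.5, 216.2, 223.7]), np.float64(1.9)]
+y [array([562.3, 460.3, 228.7]), np.float64(1.6)]
tab-y [array([583.2, 300.4, 246.8]), np.float64(3.3)]
tab+y [array([575.2, 377.2, 249. ]), np.float64(3.5)]
```

Request:
servo_tool:
  deltas:
    - {"travel":[0,0,-0.08],"yaw":0.079}
    - {"travel":[-0.461,0.34,-0.08],"yaw":0.079}
    - {"travel":[-0.461,0.34,-0.08],"yaw":0.079}
    - {"travel":[-0.461,0.34,-0.08],"yaw":0.079}
    - {"travel":[-0.461,0.34,-0.08],"yaw":0.079}
    - {"travel":[-0.461,0.34,-0.08],"yaw":0.079}
    - {"travel":[-0.461,0.34,-0.08],"yaw":0.079}
    - {"travel":[-0.461,0.34,-0.08],"yaw":0.079}
    - {"travel":[-0.461,0.34,-0.08],"yaw":0.079}
    - {"travel":[-0.461,0.34,-0.08],"yaw":0.079}

```text
clock: 30.97
position: [610.2, 346.1, 297.1]
orientation: [-3.14, -0.007, -3.047]
ft_force: [-0.6, -0.4, 0.3]
grip_width: 0.4
gripper_force: 0.0
```

```bash
python3 go.py 612,339.3,205,185 n; python3 - <<'E'
from h import *
s=cam("scene"); save(s,"s9",1.4)
E
```

```text
t 30.97 pos [610.2 346.1 297.1] yaw -174.57 w 0.4
[612.0, 339.3, 205.0, 185.0] ([-0.002, -0.014, 0.184], 'yaw', np.float64(0.007))
```

View pics/s9.png

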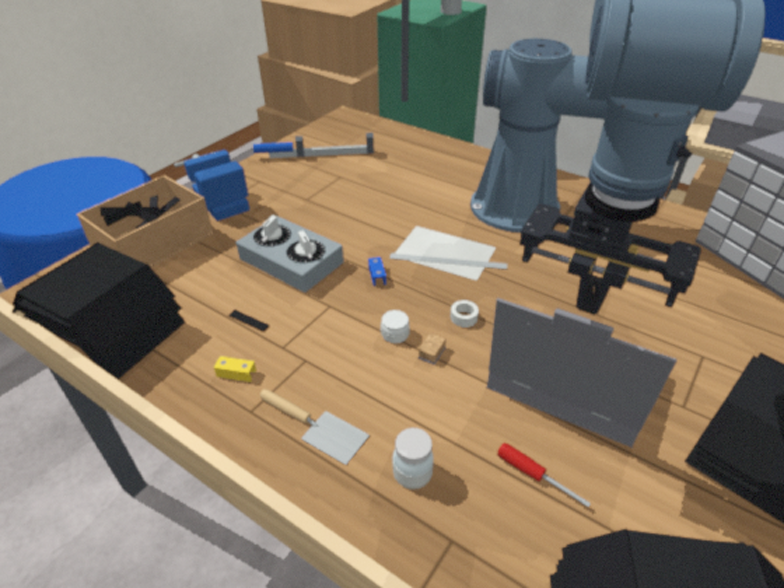

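The closed fingers are above and just behind the lid's tab (around px (590,300)), and nothing else is near. I'll lower behind it.

Request:
servo_tool:
  deltas:
    - {"travel":[-0.014,0,0],"yaw":0}
    - {"travel":[-0.014,0,0],"yaw":0}
    - {"travel":[-0.014,0,0.06],"yaw":0}
    - {"travel":[-0.014,0,0.12],"yaw":0}
    - {"travel":[-0.014,0,0.184],"yaw":0}
    - {"travel":[-0.014,0,0.184],"yaw":0}
    - {"travel":[-0.014,0,0.184],"yaw":0}

```text
clock: 31.6
position: [617.1, 343.0, 209.7]
orientation: [-3.141, -0.003, -3.051]
ft_force: [0.7, -0.2, 0.7]
grip_width: 1.0
gripper_force: 0.0
```

Request:
servo_tool:
  deltas:
    - {"travel":[0.05,0,-0.008],"yaw":0}
    - {"travel":[0.1,0,-0.014],"yaw":0}
    - {"travel":[0.13,0,-0.014],"yaw":0}
    - {"travel":[0.158,0,-0.012],"yaw":0}
    - {"travel":[0.186,0,-0.008],"yaw":0}
    - {"travel":[0.214,0,0],"yaw":0}
    - {"travel":[0.24,0,0.01],"yaw":0}
    - {"travel":[0.266,0,0.022],"yaw":0}
    - {"travel":[0.315,0,0.054],"yaw":0}
    - {"travel":[0.315,0,0.054],"yaw":0}

```text
clock: 32.43
position: [458.3, 329.5, 184.0]
orientation: [3.141, -0.001, -3.05]
ft_force: [-1.4, -0.6, -0.9]
grip_width: 0.5
gripper_force: 0.0
```

Request:
servo_tool:
  deltas:
    - {"travel":[0.041,0,0.04],"yaw":0}
    - {"travel":[0.06,0,0.062],"yaw":0}
    - {"travel":[0.076,0,0.084],"yaw":0}
    - {"travel":[0.09,0,0.11],"yaw":0}
    - {"travel":[0.102,0,0.136],"yaw":0}
    - {"travel":[0.111,0,0.163],"yaw":0}
    - {"travel":[0.119,0,0.19],"yaw":0}

```text
clock: 33.02
position: [404.9, 325.4, 91.2]
orientation: [3.14, 0.005, -3.051]
ft_force: [-0.1, -0.1, 0.1]
grip_width: 0.5
gripper_force: 0.4
```

Request:
servo_tool:
  deltas:
    - {"travel":[0.004,0,0.025],"yaw":0}
    - {"travel":[0.006,0,0.045],"yaw":0}
    - {"travel":[0.006,0,0.055],"yaw":0}
    - {"travel":[0.006,0,0.06],"yaw":0}
    - {"travel":[0.006,0,0.062],"yaw":0}

```text
clock: 33.43
position: [400.3, 324.4, 58.1]
orientation: [3.141, 0.001, -3.051]
ft_force: [-0.3, 0.1, 0.5]
grip_width: 0.7
gripper_force: 0.2
```

```bash
python3 - <<'E'
from h import *
s=cam("scene"); w=cam("wrist")
a=s["pixels"][180:340,330:490]; a=cv2.resize(a,(400,400)); b=cv2.resize(w["pixels"],(400,300)); b=np.vstack([b,np.zeros((100,400,3),np.uint8)])
cv2.imwrite("pics/l10.png",np.hstack([a,b])[:,:,::-1]); print(sensors.observe()["ft_force"])
E
```

```text
[ 0.16995196 -0.40918414  0.36288245]
```

View pics/l10.png

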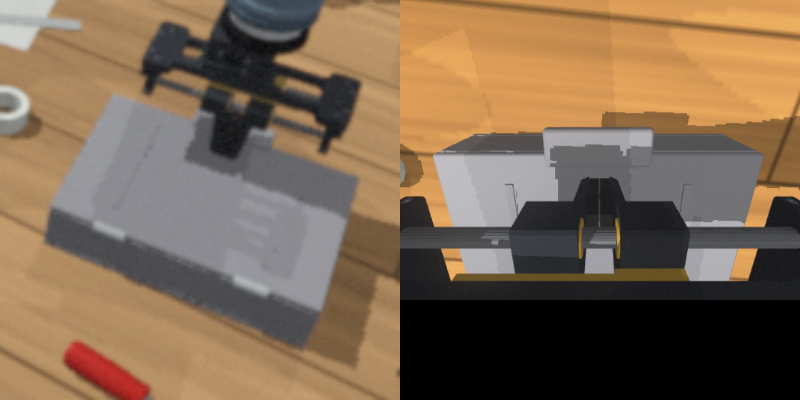

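The lid is down, nearly or fully shut. I'll press until the force rises.

Request:
servo_tool:
  deltas:
    - {"travel":[0,0,0.008],"yaw":0}
    - {"travel":[0,0,0.012],"yaw":0}
    - {"travel":[0,0,0.012],"yaw":0}
    - {"travel":[0,0,0.012],"yaw":0}

```text
clock: 33.87
position: [400.5, 324.6, 56.4]
orientation: [-3.141, 0.002, -3.05]
ft_force: [-14.4, -9.5, 43.2]
grip_width: 0.2
gripper_force: 21.6
```

Request:
servo_tool:
  deltas:
    - {"travel":[0,0,-0.4],"yaw":0}
    - {"travel":[0,0,-0.4],"yaw":0}
    - {"travel":[0,0,-0.4],"yaw":0}
    - {"travel":[0,0,-0.4],"yaw":0}
    - {"travel":[0,0,-0.4],"yaw":0}

```text
clock: 34.28
position: [399.8, 324.4, 255.5]
orientation: [3.14, 0.004, -3.05]
ft_force: [0.4, 0.6, -0.2]
grip_width: 0.6
gripper_force: 0.0
```

Request:
servo_tool:
  deltas:
    - {"travel":[-0.102,-0.627,0],"yaw":0}
    - {"travel":[-0.102,-0.627,0],"yaw":0}
    - {"travel":[-0.102,-0.627,0],"yaw":0}
    - {"travel":[-0.102,-0.627,0],"yaw":0}
    - {"travel":[-0.102,-0.627,0],"yaw":0}
    - {"travel":[-0.102,-0.627,0],"yaw":0}
    - {"travel":[-0.102,-0.627,0],"yaw":0}
    - {"travel":[-0.102,-0.627,0],"yaw":0}
    - {"travel":[-0.102,-0.627,0],"yaw":0}
    - {"travel":[-0.102,-0.627,0],"yaw":0}
  hand: 0.5

```text
clock: 35.12
position: [478.7, 15.3, 251.6]
orientation: [3.141, 0.0, -3.054]
ft_force: [0.4, 0.2, 0.2]
grip_width: 44.0
gripper_force: 0.0
```

Request:
servo_tool:
  deltas:
    - {"travel":[-0.102,-0.627,0],"yaw":0}
    - {"travel":[-0.102,-0.627,0],"yaw":0}
    - {"travel":[-0.102,-0.627,0],"yaw":0}
    - {"travel":[-0.102,-0.627,0],"yaw":0}
    - {"travel":[-0.102,-0.627,0],"yaw":0}
    - {"travel":[-0.102,-0.627,0],"yaw":0}
    - {"travel":[-0.102,-0.627,0],"yaw":0}
    - {"travel":[-0.102,-0.627,0],"yaw":0}
    - {"travel":[-0.102,-0.627,0],"yaw":0}
    - {"travel":[-0.102,-0.627,0],"yaw":0}

```text
clock: 35.95
position: [558.1, -290.5, 250.8]
orientation: [3.14, -0.001, -3.051]
ft_force: [-0.8, -0.1, -0.4]
grip_width: 44.0
gripper_force: 0.0
```

Request:
servo_tool:
  deltas:
    - {"travel":[0,0,0],"yaw":0}
    - {"travel":[0,0,0],"yaw":0}
    - {"travel":[0,0,0],"yaw":0}

```text
clock: 36.2
position: [558.0, -289.1, 251.7]
orientation: [3.141, 0.0, -3.048]
ft_force: [-0.3, -0.5, -0.7]
grip_width: 44.1
gripper_force: 0.0
```

```bash
python3 - <<'E'
from h import *
import pickle
w=cam("wrist"); t=cam("top"); s=cam("scene"); pickle.dump((w,t,s),open("k11.pkl","wb"))
# lid shut check: lid edge/tab height from scene+top later
for z in (50,60,90):
    for p in((482,-262,z),(482,-362,z)): print(p,proj(w,p).round(),proj(t,p).round())
print([proj(w,(x,y,50)).round() for x in(417,547) for y in(-212,-412)], sensors.observe()["position"],sensors.observe()["orientation"])
a=cv2.resize(w["pixels"],(440,330)); b=cv2.resize(s["pixels"][150:350,330:510],(297,330))
cv2.imwrite("pics/k11.png",np.hstack([a,b])[:,:,::-1])
E
```

```text
(482, -262, 50) [309. 116.] [405. 246.]
(482, -362, 50) [221. 107.] [451. 247.]
(482, -262, 60) [310. 116.] [407. 246.]
(482, -362, 60) [219. 107.] [453. 247.]
(482, -262, 90) [313. 117.] [411. 246.]
(482, -362, 90) [214. 107.] [459. 247.]
[array([363.,  57.]), array([175.,  37.]), array([343., 176.]), array([177., 160.])] [ 557.93282201 -290.03516366  251.78584834] [-3.14136370e+00  3.31130054e-04 -3.04923501e+00]
```

View pics/k11.png

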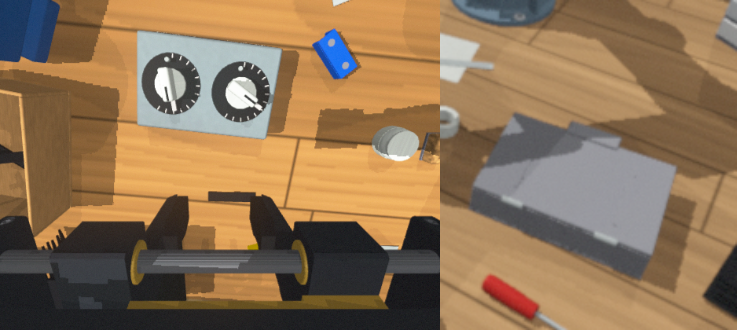

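The lid looks flat and shut. Knob A is at wrist px (305,117) and knob B at (216,106). One zoomed look will give the bar angles.

```bash
python3 - <<'E'
from h import *
import pickle
w,t,s=pickle.load(open("k11.pkl","rb"))
f=lambda c,x,y:cv2.resize(c["pixels"][y-33:y+33,x-33:x+33],(396,396),interpolation=cv2.INTER_CUBIC)
cv2.imwrite("pics/k12.png",np.hstack([f(w,307,116),f(w,218,107)])[:,:,::-1])
# automatic: bar brightness
for n,(x,y) in (("a",(307,116)),("b",(218,107))):
    V=w["pixels"][y-33:y+33,x-33:x+33].min(2); print(n,np.percentile(V,[50,80,90,95,99]))
    for th in (190,210,225):
        m=(V>th).astype(np.uint8); k=max(cv2.findContours(m,0,1)[0],key=cv2.contourArea); r=cv2.minAreaRect(k); print(th,np.round(r[0],1)+[x-33,y-33],np.round(r[1],1),round(r[2],1))
E
```

```text
a [ 67. 228. 247. 251. 252.]
190 [307.4 122.3] [48.9 37.7] 70.2
210 [304.6 119.4] [41.7 34.7] 66.0
225 [304.3 119.5] [41.4 34. ] 65.2
b [ 72. 189. 249. 253. 254.]
190 [208.2 113.9] [56.2 20.4] 76.7
210 [205.9 107.4] [42.8 18.8] 80.0
225 [205.8 107.6] [42.  18.2] 80.0
```

View pics/k12.png

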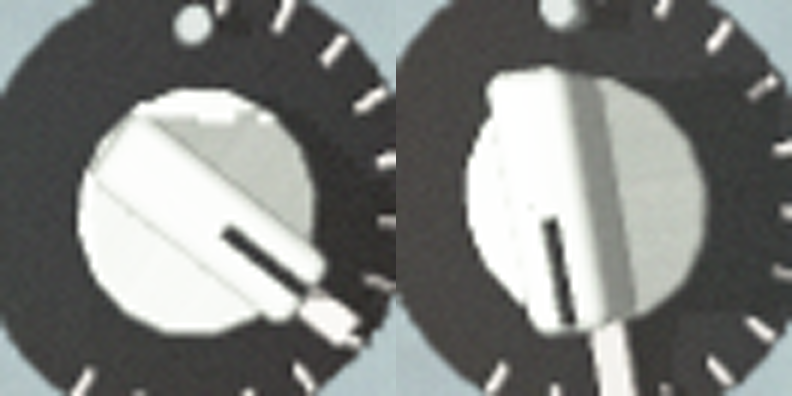

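Knob A's bar runs from (145,120) to (322,258) with its pointer lower-right, and knob B's runs near-vertically with its pointer at the bottom. The pin is at the top in both.

```bash
python3 - <<'E'
from h import *
import pickle
w,t,s=pickle.load(open("k11.pkl","rb"))
for n,(x0,y0),pin,disc,quad,line in (("a",(274,83),(193,25),(197,212),[(122,150),(304,290)],[(225,230),(305,292)]),("b",(185,74),(165,10),(191,200),[(128,72),(174,328)],[(152,218),(172,322)])):
    P=lambda q,z:ray(w,(x0+q[0]/6-.4,y0+q[1]/6-.4),z)
    a,b=P(quad[0],90),P(quad[1],90); l,m=P(line[0],90),P(line[1],90)
    an=lambda u:np.degrees(np.arctan2(u[1],u[0])).round(1)
    print(n,"disc",P(disc,60).round(1),"bar c",((a+b)/2).round(1),"len",np.linalg.norm(a-b).round(1),"ptr dir",an(b-a),an(m-l),"pin",P(pin,60).round(1))
E
python3 go.py 482,-262,120,65 n
```

```text
a disc [ 484.4 -265.8   60. ] bar c [ 484.7 -265.6   90. ] len 38.7 ptr dir 59.6 59.4 pin [ 452.7 -270.5   60. ]
b disc [ 482.1 -365.1   60. ] bar c [ 482.5 -365.7   90. ] len 40.5 ptr dir 11.8 12.5 pin [ 450.7 -370.5   60. ]
t 36.35 pos [ 557.9 -290.   251.8] yaw -174.71 w 44.2
[482.0, -262.0, 120.0, 65.0] ([0.146, 0.07, 0.264], 'yaw', np.float64(2.005))
```

Request:
servo_tool:
  deltas:
    - {"travel":[0.142,0.062,0.2],"yaw":1}
    - {"travel":[0.142,0.062,0.2],"yaw":1}
    - {"travel":[0.142,0.062,0.2],"yaw":1}
    - {"travel":[0.142,0.062,0.2],"yaw":1}
    - {"travel":[0.142,0.062,0.2],"yaw":1}
    - {"travel":[0.142,0.062,0.2],"yaw":1}
    - {"travel":[0.142,0.062,0.2],"yaw":1}
    - {"travel":[0.142,0.062,0.2],"yaw":1}
    - {"travel":[0.142,0.062,0.2],"yaw":1}
    - {"travel":[0.142,0.062,0.2],"yaw":1}

```text
clock: 37.18
position: [484.3, -266.4, 151.7]
orientation: [3.141, 0.0, 2.184]
ft_force: [0.7, -0.1, 0.2]
grip_width: 44.4
gripper_force: 0.0
```

Request:
servo_tool:
  deltas:
    - {"travel":[0,0,0],"yaw":1}
    - {"travel":[0,0,0],"yaw":1}
    - {"travel":[0,0,0],"yaw":1}
    - {"travel":[0,0,0],"yaw":1}
    - {"travel":[0,0,0],"yaw":1}
    - {"travel":[0,0,0],"yaw":1}
    - {"travel":[0,0,0],"yaw":1}
    - {"travel":[0,0,0],"yaw":1}
    - {"travel":[0,0,0],"yaw":1}
    - {"travel":[0,0,0],"yaw":1}

```text
clock: 38.02
position: [484.3, -266.5, 151.6]
orientation: [3.141, 0.0, 1.139]
ft_force: [-0.0, -0.2, -0.2]
grip_width: 43.8
gripper_force: 0.0
```

```bash
python3 go.py 484.5,-265.7,64.5,59.5 n; python3 -c "
from h import *; print(sensors.observe()['joint_positions'].round(2))"
```

```text
t 38.02 pos [ 484.3 -266.5  151.6] yaw 65.24 w 43.8
[484.5, -265.7, 64.5, 59.5] ([0.002, -0.0, 0.174], 'yaw', np.float64(0.096))
[-0.72  0.23  1.74  0.    1.17 -0.29]
```

Request:
servo_tool:
  deltas:
    - {"travel":[0.002,0,0],"yaw":0.096}
    - {"travel":[0.002,0,0.06],"yaw":0.096}
    - {"travel":[0.002,0,0.11],"yaw":0.096}
    - {"travel":[0.002,0,0.15],"yaw":0.096}
    - {"travel":[0.002,0,0.173],"yaw":0.096}
    - {"travel":[0.002,0,0.173],"yaw":0.096}
    - {"travel":[0.002,0,0.173],"yaw":0.096}

```text
clock: 38.6
position: [484.6, -265.6, 64.9]
orientation: [-3.141, -0.0, 1.039]
ft_force: [-0.3, -0.1, 0.1]
grip_width: 44.0
gripper_force: 0.0
```

Request:
servo_tool:
  deltas:
    - {"travel":[0,0,0],"yaw":0}
    - {"travel":[0,0,0],"yaw":0}
    - {"travel":[0,0,0],"yaw":0}
    - {"travel":[0,0,0],"yaw":0}
    - {"travel":[0,0,0],"yaw":0}
    - {"travel":[0,0,0],"yaw":0}
  hand: 1
  force: 25

```text
clock: 39.1
position: [484.2, -265.5, 65.6]
orientation: [-3.14, 0.0, 1.038]
ft_force: [-3.6, 2.5, 5.9]
grip_width: 13.8
gripper_force: 25.0
```

Request:
servo_tool:
  deltas:
    - {"travel":[0,0,0],"yaw":-1}
    - {"travel":[0,0,0],"yaw":-1}
    - {"travel":[0,0,0],"yaw":-1}
    - {"travel":[0,0,0],"yaw":-1}
    - {"travel":[0,0,0],"yaw":-1}
    - {"travel":[0,0,0],"yaw":-1}
    - {"travel":[0,0,0],"yaw":-1}
    - {"travel":[0,0,0],"yaw":-1}
    - {"travel":[0,0,0],"yaw":-1}
    - {"travel":[0,0,0],"yaw":-1}

```text
clock: 39.93
position: [484.6, -265.5, 65.6]
orientation: [3.142, -0.0, 2.087]
ft_force: [-2.7, 1.9, 5.8]
grip_width: 14.0
gripper_force: 25.0
```

Request:
servo_tool:
  deltas:
    - {"travel":[0,0,0],"yaw":-0.85}
    - {"travel":[0,0,0],"yaw":-0.85}
    - {"travel":[0,0,0],"yaw":-0.85}
    - {"travel":[0,0,0],"yaw":-0.85}
    - {"travel":[0,0,0],"yaw":-0.85}
    - {"travel":[0,0,0],"yaw":-0.85}
    - {"travel":[0,0,0],"yaw":-0.85}
    - {"travel":[0,0,0],"yaw":-0.85}
    - {"travel":[0,0,0],"yaw":-0.85}

```text
clock: 40.68
position: [484.8, -265.2, 65.6]
orientation: [3.141, 0.0, 2.975]
ft_force: [-0.8, 3.4, 6.0]
grip_width: 13.5
gripper_force: 25.0
```

```bash
python3 -c "
from h import *; s=sensors.observe(); print(s['torque'],s['ft_force'],s['grip_width'],np.degrees(s['orientation']))"
```

```text
[0.69165257 0.05829614 0.07265917] [-0.75626225  3.37016188  6.02428186] 13.495838660299041 [1.79955496e+02 1.50519318e-03 1.70479680e+02]
```

Request:
servo_tool:
  deltas:
    - {"travel":[0,0,0],"yaw":-0.05}
    - {"travel":[0,0,0],"yaw":-0.1}
    - {"travel":[0,0,0],"yaw":-0.14}
    - {"travel":[0,0,0],"yaw":-0.17}
    - {"travel":[0,0,0],"yaw":-0.17}

```text
clock: 41.1
position: [484.8, -265.2, 65.6]
orientation: [3.141, 0.0, -3.13]
ft_force: [-0.9, 4.1, 5.7]
grip_width: 14.0
gripper_force: 25.0
```

```bash
python3 -c "
from h import *; s=sensors.observe(); print(s['torque'],s['ft_force'],s['grip_width'],np.degrees(s['orientation']))"
```

```text
[ 0.69169497  0.1050121  -0.48507215] [-0.9084784   4.1102317   5.71259554] 13.991523211646284 [ 1.79940255e+02  1.98086597e-02 -1.79361997e+02]
```

Request:
servo_tool:
  deltas:
    - {"travel":[0,0,0],"yaw":-0.03}
    - {"travel":[0,0,0],"yaw":-0.06}
    - {"travel":[0,0,0],"yaw":-0.06}
    - {"travel":[0,0,0],"yaw":-0.06}
  force: 35

```text
clock: 41.43
position: [485.1, -265.2, 65.5]
orientation: [3.141, 0.001, -3.07]
ft_force: [-0.6, 4.7, 5.2]
grip_width: 14.6
gripper_force: 36.0
```

```bash
python3 -c "
from h import *; s=sensors.observe(); print(s['torque'],s['ft_force'],s['grip_width'],np.degrees(s['orientation']))"
```

```text
[ 0.75253169 -0.07207013 -0.65132461] [-0.55794723  4.71133706  5.20649291] 14.57663039931519 [ 1.79942954e+02  5.35753820e-02 -1.75898750e+02]
```

Request:
servo_tool:
  deltas:
    - {"travel":[0,0,0],"yaw":0}
    - {"travel":[0,0,0],"yaw":0}
    - {"travel":[0,0,0],"yaw":0}
    - {"travel":[0,0,0],"yaw":0}
    - {"travel":[0,0,-0.08],"yaw":0}
    - {"travel":[0,0,-0.13],"yaw":0}
    - {"travel":[0,0,-0.13],"yaw":0}
  hand: 0.5

```text
clock: 42.02
position: [487.4, -268.2, 135.2]
orientation: [-3.135, 0.006, -3.067]
ft_force: [1.2, -0.6, 0.4]
grip_width: 44.2
gripper_force: 0.0
```

Request:
servo_tool:
  deltas:
    - {"travel":[0.019,-0.2,0],"yaw":1}
    - {"travel":[0.019,-0.2,0],"yaw":1}
    - {"travel":[0.019,-0.2,0],"yaw":1}
    - {"travel":[0.019,-0.2,0],"yaw":1}
    - {"travel":[0.019,-0.2,0],"yaw":1}
    - {"travel":[0.019,-0.2,0],"yaw":1}
    - {"travel":[0.019,-0.2,0],"yaw":1}
    - {"travel":[0.019,-0.2,0],"yaw":1}
    - {"travel":[0.019,-0.2,0],"yaw":1}
    - {"travel":[0.019,-0.2,0],"yaw":1}

```text
clock: 42.85
position: [482.3, -366.1, 129.1]
orientation: [-3.141, -0.001, 2.167]
ft_force: [-1.2, 0.2, 0.4]
grip_width: 44.2
gripper_force: 0.0
```

Request:
servo_tool:
  deltas:
    - {"travel":[0,0,0],"yaw":1}
    - {"travel":[0,0,0],"yaw":1}
    - {"travel":[0,0,0],"yaw":1}
    - {"travel":[0,0,0],"yaw":1}
    - {"travel":[0,0,0],"yaw":1}
    - {"travel":[0,0,0],"yaw":1}
    - {"travel":[0,0,0],"yaw":1}
    - {"travel":[0,0,0],"yaw":1}
    - {"travel":[0,0,0],"yaw":1}
    - {"travel":[0,0,0],"yaw":1}

```text
clock: 43.68
position: [482.4, -366.1, 129.4]
orientation: [-3.141, -0.0, 1.122]
ft_force: [0.5, 0.4, 0.2]
grip_width: 44.2
gripper_force: 0.0
```

Request:
servo_tool:
  deltas:
    - {"travel":[0,0,0],"yaw":0.87}
    - {"travel":[0,0,0],"yaw":0.87}
    - {"travel":[0,0,0],"yaw":0.87}
    - {"travel":[0,0,0],"yaw":0.87}
    - {"travel":[0,0,0],"yaw":0.87}
    - {"travel":[0,0,0],"yaw":0.87}
    - {"travel":[0,0,0],"yaw":0.87}
    - {"travel":[0,0,0],"yaw":0.87}
    - {"travel":[0,0,0],"yaw":0.87}
    - {"travel":[0,0,0],"yaw":0.87}

```text
clock: 44.52
position: [482.5, -366.1, 129.6]
orientation: [-3.141, 0.0, 0.214]
ft_force: [1.1, -0.2, 0.1]
grip_width: 44.1
gripper_force: 0.0
```

```bash
python3 go.py 482.3,-365.4,64.5,12 n; python3 -c "
from h import *; print(sensors.observe()['joint_positions'].round(2))"
```

```text
t 44.52 pos [ 482.5 -366.1  129.6] yaw 12.27 w 44.1
[482.3, -365.4, 64.5, 12.0] ([-0.0, -0.002, 0.13], 'yaw', np.float64(0.004))
[-0.84  0.36  1.61 -0.    1.16  0.51]
```

Request:
servo_tool:
  deltas:
    - {"travel":[0,-0.002,0.05],"yaw":0.004}
    - {"travel":[0,-0.002,0.1],"yaw":0.004}
    - {"travel":[0,-0.002,0.129],"yaw":0.004}
    - {"travel":[0,-0.002,0.129],"yaw":0.004}
    - {"travel":[0,-0.002,0.129],"yaw":0.004}
    - {"travel":[0,-0.002,0.129],"yaw":0.004}

```text
clock: 45.02
position: [482.9, -365.8, 66.4]
orientation: [3.14, -0.001, 0.208]
ft_force: [-0.1, 0.3, -0.1]
grip_width: 44.3
gripper_force: 0.0
```

Request:
servo_tool:
  deltas:
    - {"travel":[0,0,0],"yaw":0}
    - {"travel":[0,0,0],"yaw":0}
    - {"travel":[0,0,0],"yaw":0}
    - {"travel":[0,0,0],"yaw":0}
    - {"travel":[0,0,0],"yaw":0}
    - {"travel":[0,0,0],"yaw":0}
  hand: 1
  force: 25

```text
clock: 45.52
position: [482.5, -365.1, 65.9]
orientation: [-3.142, -0.0, 0.206]
ft_force: [-0.8, 2.0, 3.9]
grip_width: 13.8
gripper_force: 25.0
```

Request:
servo_tool:
  deltas:
    - {"travel":[0,0,0],"yaw":-1}
    - {"travel":[0,0,0],"yaw":-1}
    - {"travel":[0,0,0],"yaw":-1}
    - {"travel":[0,0,0],"yaw":-1}
    - {"travel":[0,0,0],"yaw":-1}
    - {"travel":[0,0,0],"yaw":-1}
    - {"travel":[0,0,0],"yaw":-1}
    - {"travel":[0,0,0],"yaw":-1}
    - {"travel":[0,0,0],"yaw":-1}
    - {"travel":[0,0,0],"yaw":-1}

```text
clock: 46.35
position: [482.4, -365.0, 65.9]
orientation: [-3.141, -0.0, 1.256]
ft_force: [-1.8, 2.3, 5.6]
grip_width: 13.8
gripper_force: 25.0
```

Request:
servo_tool:
  deltas:
    - {"travel":[0,0,0],"yaw":-1}
    - {"travel":[0,0,0],"yaw":-1}
    - {"travel":[0,0,0],"yaw":-1}
    - {"travel":[0,0,0],"yaw":-1}
    - {"travel":[0,0,0],"yaw":-1}
    - {"travel":[0,0,0],"yaw":-1}
    - {"travel":[0,0,0],"yaw":-1}
    - {"travel":[0,0,0],"yaw":-1}
    - {"travel":[0,0,0],"yaw":-1}
    - {"travel":[0,0,0],"yaw":-1}

```text
clock: 47.18
position: [482.2, -365.0, 65.9]
orientation: [-3.141, -0.001, 2.303]
ft_force: [-2.7, 2.2, 6.1]
grip_width: 13.4
gripper_force: 25.0
```

Request:
servo_tool:
  deltas:
    - {"travel":[0,0,0],"yaw":-0.63}
    - {"travel":[0,0,0],"yaw":-0.63}
    - {"travel":[0,0,0],"yaw":-0.63}
    - {"travel":[0,0,0],"yaw":-0.63}
    - {"travel":[0,0,0],"yaw":-0.63}
    - {"travel":[0,0,0],"yaw":-0.63}
    - {"travel":[0,0,0],"yaw":-0.63}

```text
clock: 47.77
position: [482.1, -365.1, 65.9]
orientation: [3.141, -0.001, 2.962]
ft_force: [-3.4, 2.1, 6.4]
grip_width: 13.5
gripper_force: 25.0
```

Request:
servo_tool:
  deltas:
    - {"travel":[0,0,0],"yaw":-0.06}
    - {"travel":[0,0,0],"yaw":-0.12}
    - {"travel":[0,0,0],"yaw":-0.17}
    - {"travel":[0,0,0],"yaw":-0.2}
    - {"travel":[0,0,0],"yaw":-0.23}
    - {"travel":[0,0,0],"yaw":-0.23}
    - {"travel":[0,0,0],"yaw":-0.23}
  force: 35

```text
clock: 48.35
position: [482.3, -365.1, 65.8]
orientation: [3.141, 0.0, -3.085]
ft_force: [-2.3, 2.0, 5.2]
grip_width: 14.2
gripper_force: 35.0
```

```bash
python3 -c "
from h import *; s=sensors.observe(); print(s['torque'],s['ft_force'],s['grip_width'],np.degrees(s['orientation']))"
```

```text
[ 0.4224575   0.22500654 -0.79505465] [-2.29692913  1.95489176  5.15302765] 14.223926383787125 [ 1.79962222e+02  3.18009437e-03 -1.76742418e+02]
```

Request:
servo_tool:
  deltas:
    - {"travel":[0,0,0],"yaw":0}
    - {"travel":[0,0,0],"yaw":0}
    - {"travel":[0,0,0],"yaw":0}
    - {"travel":[0,0,0],"yaw":0}
    - {"travel":[0,0,-0.08],"yaw":0}
    - {"travel":[0,0,-0.16],"yaw":0}
    - {"travel":[0,0,-0.24],"yaw":0}
    - {"travel":[0,0,-0.24],"yaw":0}
  hand: 0.5

```text
clock: 49.02
position: [485.8, -368.8, 194.7]
orientation: [-3.13, 0.009, -3.082]
ft_force: [0.4, -1.8, 1.1]
grip_width: 43.7
gripper_force: 0.0
```

Request:
servo_tool:
  deltas:
    - {"travel":[-0.158,0.101,-0.132],"yaw":0}
    - {"travel":[-0.158,0.101,-0.132],"yaw":0}
    - {"travel":[-0.158,0.101,-0.132],"yaw":0}
    - {"travel":[-0.158,0.101,-0.132],"yaw":0}
    - {"travel":[-0.158,0.101,-0.132],"yaw":0}
    - {"travel":[-0.158,0.101,-0.132],"yaw":0}
    - {"travel":[-0.158,0.101,-0.132],"yaw":0}

```text
clock: 49.6
position: [556.9, -310.3, 249.6]
orientation: [3.14, -0.002, -3.083]
ft_force: [-0.5, -0.0, -0.0]
grip_width: 44.5
gripper_force: 0.0
```

```bash
python3 - <<'E'
from h import *
import pickle
w=cam("wrist"); t=cam("top"); s=cam("scene"); pickle.dump((w,t,s),open("k13.pkl","wb"))
for n,c in(("a",(484.5,-265.7)),("b",(482.3,-365.4))):
    u=proj(w,(*c,75)); x,y=[int(round(v)) for v in u]; V=w["pixels"][y-33:y+33,x-33:x+33].min(2)
    # brightness on a ring just outside the disc (r 25 mm, pointer) per world angle
    V=w["pixels"].min(2).astype(np.float32); out=[]
    for r in(25,27,29):
        A=np.arange(0,360,2); val=[cv2.getRectSubPix(V,(1,1),tuple(map(float,proj(w,(c[0]+r*np.cos(a),c[1]+r*np.sin(a),66)))))[0,0] for a in np.radians(A)]
        val=np.array(val); out.append([(int(a),int(v)) for a,v in zip(A,val) if v>170])
    print(n,out)
t0=pickle.load(open("top0.pkl","rb"))
d=cv2.absdiff(t0["pixels"],t["pixels"]).max(2); m=(d>60).astype(np.uint8)
for k in cv2.findContours(m,0,1)[0]:
    if cv2.contourArea(k)>15: print("changed",cv2.boundingRect(k))
E
```

```text
a [[(176, 227), (178, 247), (180, 247), (182, 247), (184, 247), (186, 243), (188, 185)], [(176, 232), (178, 247), (180, 247), (182, 246), (184, 246), (186, 240)], [(176, 238), (178, 247), (180, 247), (182, 246), (184, 241), (186, 231), (188, 174)]]
b [[(172, 219), (174, 247), (176, 247), (178, 247), (180, 247), (182, 243), (184, 182)], [(172, 206), (174, 248), (176, 247), (178, 247), (180, 247), (182, 243), (184, 172)], [(172, 186), (174, 248), (176, 247), (178, 247), (180, 242), (182, 178), (188, 174)]]
changed (260, 414, 45, 6)
changed (113, 373, 18, 8)
changed (410, 367, 16, 14)
changed (123, 357, 224, 63)
changed (119, 291, 37, 13)
changed (373, 280, 187, 140)
changed (282, 276, 13, 11)
changed (233, 267, 7, 10)
changed (278, 256, 16, 19)
changed (406, 253, 5, 9)
changed (458, 246, 8, 11)
changed (417, 245, 5, 7)
changed (197, 234, 32, 14)
changed (196, 214, 20, 12)
changed (316, 206, 20, 9)
changed (204, 204, 21, 8)
changed (30, 181, 160, 31)
changed (432, 173, 57, 48)
changed (305, 149, 32, 32)
changed (268, 148, 26, 33)
changed (231, 148, 22, 32)
changed (454, 117, 106, 162)
```

```bash
python3 - <<'E'
from h import *
import pickle
w,t,s=pickle.load(open("k13.pkl","rb"))
for n,c in(("a",(484.5,-265.7)),("b",(482.3,-365.4))):
    # rectify z=90 plane around the knob, 10 px/mm, world-aligned: rows = -x, cols = -y
    def warp(z,R=26,k=8):
        q=np.float32([(c[0]+dx,c[1]+dy,z) for dx,dy in((R,R),(R,-R),(-R,-R),(-R,R))]); src=np.float32([proj(w,p) for p in q])
        H=cv2.getPerspectiveTransform(src,np.float32([(0,0),(2*R*k,0),(2*R*k,2*R*k),(0,2*R*k)])); return cv2.warpPerspective(w["pixels"],H,(2*R*k,2*R*k),flags=cv2.INTER_CUBIC).min(2),k,R
    V,k,R=warp(90); m=(V<110).astype(np.uint8); N,l,st,ce=cv2.connectedComponentsWithStats(m)
    for i in range(1,N):
        x,y,ww,hh,a=st[i]
        if a>150 and x>0 and y>0 and x+ww<2*R*k and y+hh<2*R*k:
            cx,cy=ce[i]; p=np.argwhere(l==i)[:,::-1].astype(np.float32); vx,vy=cv2.fitLine(p,cv2.DIST_L2,0,.01,.01)[:2].ravel()
            if vy<0: vx,vy=-vx,-vy
            print(n,"line at",(c[0]+R-cy/k).round(1),(c[1]+R-cx/k).round(1),"size",ww/k,hh/k,"dir deg",np.degrees(np.arctan2(-vx,-vy)).round(1)%360)
    V,k,R=warp(62,40); m=(V>170).astype(np.uint8); N,l,st,ce=cv2.connectedComponentsWithStats(m)
    for i in range(1,N):
        X,Y=c[0]+R-ce[i][1]/k,c[1]+R-ce[i][0]/k
        if st[i,4]>200 and X<c[0]-22: print(n,"bright at",X.round(1),Y.round(1),st[i,4]/k/k)
E
```

```text
a line at 473.6 -265.3 size 2.5 17.375 dir deg 178.9
a bright at 451.5 -298.0 233.15625
a bright at 454.4 -245.8 8.421875
a bright at 449.3 -255.5 7.78125
b line at 471.5 -365.5 size 2.375 17.125 dir deg 178.7
b bright at 451.3 -397.0 323.1875
b bright at 449.4 -333.3 246.4375
b bright at 452.4 -342.8 8.25
b bright at 447.4 -352.7 8.03125
```

```bash
python3 - <<'E'
from h import *
import pickle
w,t,s=pickle.load(open("k13.pkl","rb")); t0=pickle.load(open("top0.pkl","rb")); s0=pickle.load(open("scene0.pkl","rb"))
for n,(x,y,r) in dict(tape=(244,268,15),tin=(284,217,15),sander=(246,216,12),blue=(342,273,18)).items():
    tpl=t0["pixels"][y-r:y+r,x-r:x+r]; R=cv2.matchTemplate(t["pixels"][y-r-8:y+r+8,x-r-8:x+r+8],tpl,cv2.TM_CCOEFF_NORMED); _,v,_,p=cv2.minMaxLoc(R); print(n,v,p[0]-8,p[1]-8)
# lid height: tab/free-edge corners expected if shut (box frame) seen in scene? compare edge of plate
cen=np.array((463,326.5)); ex=np.array((.9962,.087)); ey=np.array((-.087,.9962))
V=cv2.cvtColor(s["pixels"],cv2.COLOR_RGB2GRAY)
for a in(0,0.1):
    print(a,[proj(s,(*(cen+ex*(90-180*np.cos(a))+ey*b),56+180*np.sin(a))).round(1) for b in(-125,125)])
k=max(cv2.findContours(((np.ptp(s["pixels"].astype(int),axis=2)<28)&(V>70)&(V<190)).astype(np.uint8)[210:330,330:500],0,1)[0],key=cv2.contourArea)
print(cv2.approxPolyDP(k,4,True).reshape(-1,2)+(330,210))
E
```

```text
tape 0.8257182240486145 0 0
tin 0.8074412941932678 0 0
sander 0.6057382225990295 0 0
blue 0.9981454610824585 0 0
0 [array([373.8, 217. ]), array([472.2, 250.9])]
0.1 [array([374.7, 212.1]), array([474.4, 246. ])]
[[375 219]
 [350 260]
 [348 276]
 [451 318]
 [473 251]
 [439 239]
 [436 231]]
```

```bash
python3 -c "
from rig import env; print(env.close_job())"
```

```text
the job is handed in; nothing more can be done
None
```

I packed all five mouldings, shut the lid onto its stop, then turned both reset knobs back to their zero stops. I handed the job in at about 50 s; it returned no verdict.

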